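# Take the grinding cup off the spice mill

## Robot

A 7-joint arm with a two-finger parallel gripper is mounted at the origin on the work surface. World frame = base frame: x ahead of the robot, y to its left, z up, the work surface at z = 0. Lengths are in m, angles in degrees, forces in N, time in s.
With the tool pointing down it reaches from about 0.425 to 0.875 m from the base axis. Payload 4.7 kg.
Tool frame: the origin (TCP) lies at the very end of the fingers, on their centre line; the grasp point (between the pads) lies 19 mm behind it; z points along the fingers, y is the direction in which the jaws open and shut (so a half turn about z gives the same grasp; the last joint's range is limited). The gripper opens to 87 mm and grips with 3 to 60 N. Pads are 19 mm wide; open, the fingers measure 117 mm over their backs; the gripper's body (75 mm by 190 mm) begins 51 mm behind the grasp point.
Start: joints at [-64.223, 18.392, -4.016, 83.108, 1.295, 78.541, -3.26], TCP at [0.274, 0.589, 0.223] pointing down, gripper open.
Joint ranges: [-163.93, 163.93], [-17.29, 119.83], [-79.2, 71.16], [3.27, 140.29], [-89.18, 269.18], [5.43, 117.66], [-154.24, 154.24]. Speed limits (degrees/s): [147.25, 147.25, 180, 180, 180, 180, 180].

## Interface

Orientations are given as [roll, pitch, yaw] about the fixed x, y, z axes, in that order (R = Rz(yaw) Ry(pitch) Rx(roll)).
In Python, from cell import sensors, imaging, ticket gives the robot as it stands.
- The arm moves only by the tool carry_out, never from a script. Its argument "plan" is a list of rows, each an object of numbers: "fingers": the closure, from -1 (fully open) to 1 (shut); "dx", "dy", "dz": the shift along the tool's x, y, z normalised to -1 to 1, where 1 is 0.03 m; "rx", "ry", "rz": the turn, a rotation vector about the tool's x, y, z normalised to -1 to 1, where 1 is 10 degrees. A call has 1 to 12 rows; each row shifts and turns the commanded pose from where the row before left it, along the tool's axes as they then stand; what a row does not reach is not made up. A row lasts 1/8 s, in which the tool goes at most 62.5 mm and 10.7 degrees, less where a joint would pass 70% of its speed; a pose out of reach is approached as far as the arm can. A call with a number of a shift or a turn outside -1 to 1 is refused whole. A call with a gripper value outside its range is refused whole. The fingers move at their own pace and stop on an object; "force" is the grip in N (left out, the last holds). Time passes only in rows, so rows that do not move let the fingers close. It gives the time, the measured TCP pose, the force and the opening at its end, in the units of the state.
- sensors.get_obs(): the state, without advancing time (a new reading comes with each control period).
- imaging.read_camera(name): name is "side" or "top"; returns a dict with "color" (384x512x3 uint8, red, green, blue), "mtx" (3x3 intrinsics, pixels), "extrinsics" (4x4, takes a point from world to camera coordinates). Camera axes: x right, y down, z forward; pixel columns grow to the right and rows downward; lengths in m; the calibration is good to about 2 mm. A picture is of the moment at which its call begins. There is no depth.
- ticket.sign_off(): hands the job in, once; it reports no verdict.
The state is a dict: "time_s": time; "qpos": joint angles; "joint_velocities": joint speeds; "effort": joint torques, N m; "tool_pos": TCP position; "tool_rot": TCP orientation; "force": force on the tool from outside, world axes, zero at the start; "wrist_torque": the same for the moment, N m; "grip_width": finger opening in m.
Only numpy, scipy, OpenCV 4.12 (cv2) and the standard library are available. Lean on these libraries where they do the work, as an engineer would, in place of code of your own. Each camera call takes 0.05 s, during which the arm holds its last target.

## Task

Take the grinding cup off the spice mill for washing: press the release button fully down (it stays down), turn the cup counterclockwise, seen from above, by feel until it meets its stop, lift it straight off and stand it upright on its foot on the floor of the draining tray, beside the bowl. Be gentle: never strain the button, the lugs or the stop, do not drop or bang the cup down, and leave the bowl, the jar and the spare cap where they are.

Things in the scene. Friction and masses are not known exactly. Their poses are not given: they have to be found in the camera images.
- mill_base: Spice mill base, fixed: white box 150 (x) x 225 (y) x 80 mm high, from y -77 to +147 mm. Origin on the table under the cup's axis, z up. While locked, the cup's x axis lies 0 to 0.12 rad counterclockwise of this x axis; with the button up, two pawls block it after at most 0.17 rad. Contact forces of cup on mill adding up to over 40 N (14 N at rest) strain it.
- collar_top (a point): On the cup's axis, level with the collar's top, 99 mm above the table; axes as mill_base. Aluminium bayonet collar, outer radius 46 mm, two inward lips 4 mm thick holding the cup's lugs down, two opposite openings between them. The openings lie 0.92 to 1.52 rad counterclockwise of this x axis; the exact angle differs per machine and is not measured: feel for it.
- seat_top (a point): Top of the sprung rubber seat under the cup, 86 mm above the table. It presses the cup up on the lips with 9 N less its weight: turning takes up to 0.3 N m. A hard stop ends the turn 0.03 rad past the openings' middle; the lugs have 0.08 rad of play either side of that middle. There the cup may rise up to 4 mm by itself. Sideways play 2 mm. 0.5 N m on the stop adds 14 N.
- button_top (a point): Centre of the top of the release button, a grey round cap 26 mm in diameter on the mill's deck, 105 mm to the +y side of the cup's axis, its top 100 mm above the table when up. Goes straight down 6 mm under 3 to 5 N to a hard bottom; stays down when let go. Pressing with 40 N or more strains it.
- button (a joint): Release button travel in m: 0 up, 0.006 at the bottom; 0.005 and more is fully down.
- cup_center (a point): Centre, 55 mm above its foot, of the grinding cup: loose, 0.2 to 0.4 kg, steel cylinder 61 mm in diameter with a black 64 mm cap and a wing on top, 110 mm high in all. When locked its foot is 86 mm above the table. x: along the lugs and the wing; z up. The two lugs reach 38 mm from the axis, are 14 mm wide and lie 4 to 9 mm above the foot.
- cup_wing (a point): Point on the cup's axis half-way up the wing, 95 mm above the foot; axes as cup_center. The wing is an upright plate 52 mm long (x), 18 mm thick (y), 30 mm high (80 to 110 mm above the foot): pinch it across its thickness from above.
- cup: The same cup; origin at the centre of its foot's underside, axes as cup_center.
- tray: Aluminium draining tray, fixed, 240 (x) x 150 (y) x 25 mm high, walls and floor 4 mm thick. Origin at the centre of its underside. The bowl stands in its +x half; the -x half is free, its middle at x = -60 mm.
- bowl: White bowl, 84 mm across, 40 mm high, loose, standing in the tray; origin under its centre.
- jar: Jar, 52 mm in diameter, 75 mm high, loose, standing beyond the mill (its +x side); origin under its centre.
- spare_cap: Spare black cap, 64 mm in diameter, 34 mm high with its wing, loose, on the table on the robot's side of the mill; origin under its centre.
Mind the look-alikes: they are no part of the job. Leave any green or purple look-alike of the cup alone.

How it is judged (in metres and radians):
On the way, in this order (a step that is already met when the one before it is completed fails the run):
1. the release button is fully down with the cup still locked in the mill (value of joint button above 0.005 m and angle between the x axis of cup and the x axis of mill_base, either way round below 0.25 rad and z of cup in the frame of mill_base below 0.092 m), for 0.1 s.
2. the cup is turned towards the openings while still seated (angle between the x axis of cup and the x axis of mill_base, either way round above 0.75 rad and z of cup in the frame of mill_base below 0.093 m and horizontal distance between cup and mill_base below 0.006 m), for 0.05 s.
3. the cup is lifted clear of the collar, upright (z of cup in the frame of mill_base above 0.102 m and angle between cup's own z axis and vertical below 0.25 rad), for 0.1 s.
At the end, for the whole second after the job is handed in: The cup stands upright (within 0.08 rad) and at rest on the tray's floor (foot no more than 3 mm above it), its axis within 100 mm lengthwise and 55 mm crosswise of the tray's middle; the button is still down (5 mm or more) (x of cup in the frame of tray between -0.1 and 0.1 m and y of cup in the frame of tray between -0.055 and 0.055 m and z of cup in the frame of tray below 0.007 m and angle between cup's own z axis and vertical below 0.08 rad and linear speed of cup below 0.02 m/s and value of joint button above 0.005 m); the robot touches nothing.
It fails at once if the cup is strained against the mill with more than 40 N (contact force between cup and mill_base above 40 N).
It fails at once if the mill, or its button, is pressed by the robot with more than 40 N (contact force between any of the fingers, the arm and mill_base above 40 N).
It fails at once if the cup is banged down on the tray with more than 40 N (contact force between cup and tray above 40 N).
It fails at once if the cup is dropped or driven fast into the tray (over 0.4 m/s in the last 15 mm) (linear speed of cup above 0.4 m/s and z of cup in the frame of tray below 0.019 m and horizontal distance between cup and tray below 0.14 m).
It fails at once if the bowl, jar or spare cap is moved by more than 25 mm (distance of any of bowl, jar, spare_cap from where it was at the start of the episode above 0.025 m).
It also fails if it takes over 72 s, if anything falls off the work surface, if the arm or the gripper's body presses on something with over 40 N, if the wrist force passes 120 N, or if a joint passes its speed limit or range.

## Working session

There is one attempt and no reset: what is moved stays moved. The work goes in short steps, Python scripts to look and compute and a tool call to move; the robot and the scene stay as the last step left them, time stands still between calls to the robot, and variables do not carry over. Pictures are saved under pics/ and viewed, and the job is handed in when it is done.

Besides the shell and the picture viewer there is one more tool, called after "Emit:" by a JSON object that holds its "op" and its "data". carry_out: Moves the arm, as the interface text tells. Scaled input: -1 to 1 covers 0.03 m each way for a shift and 10 degrees each way for a turn. Its arguments: {"type":"object","properties":{"plan":{"type":"array"},"force":{"type":"number"}},"required":["plan"]}

```bash
mkdir -p pics; ls; python3 - <<'E'
from cell import sensors, imaging
import cv2, numpy as np
np.set_printoptions(precision=4,suppress=True)
o=sensors.get_obs()
for k,v in o.items(): print(k,v)
for n in("side","top"):
    c=imaging.read_camera(n); cv2.imwrite(f"pics/{n}0.png",cv2.cvtColor(c["color"],cv2.COLOR_RGB2BGR))
    print(n,c["mtx"],c["extrinsics"])
    np.savez(f"cam_{n}.npz",K=c["mtx"],E=c["extrinsics"])
E
```

```text
pics
time_s 0.0
qpos [-64.2241  18.4386  -4.0152  83.1744   1.2945  78.538   -3.261 ]
joint_velocities [-0.0403 -0.0461  0.1175  0.0557  0.0614 -0.0107 -0.0344]
effort [  0.0002 -49.1298  -0.4042 -31.2532  -0.0642   0.0437   0.0002]
tool_pos [0.2742 0.5887 0.2215]
tool_rot [-179.8943    0.0052  155.0324]
force [ 0.2969 -0.6077  0.512 ]
wrist_torque [-0.0114  0.0404  0.0111]
grip_width 0.08700982212038501
side [[433.9749   0.     250.7521]
 [  0.     433.9749 197.6846]
 [  0.       0.       1.    ]] [[ 0.7909 -0.6117  0.0153 -0.4546]
 [-0.3566 -0.481  -0.8009  0.2917]
 [ 0.4973  0.628  -0.5986  0.6754]
 [ 0.      0.      0.      1.    ]]
top [[411.8782   0.     254.5746]
 [  0.     411.8782 189.939 ]
 [  0.       0.       1.    ]] [[-0.0253 -0.9997  0.004  -0.0109]
 [-0.9888  0.0244 -0.1473  0.536 ]
 [ 0.1471 -0.0077 -0.9891  0.919 ]
 [ 0.      0.      0.      1.    ]]
```

View pics/side0.png

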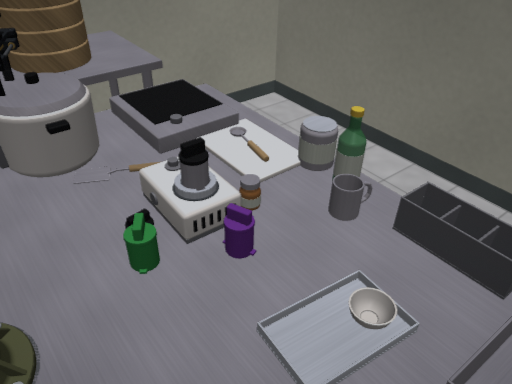

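View pics/top0.png

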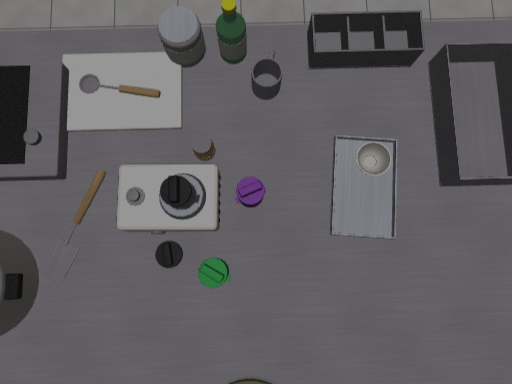

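```bash
python3 - <<'E'
import cv2
t=cv2.imread('pics/top0.png'); s=cv2.imread('pics/side0.png')
cv2.imwrite('pics/t_mill.png',cv2.resize(t[140:260,105:265],None,fx=5,fy=5,interpolation=cv2.INTER_CUBIC))
cv2.imwrite('pics/t_tray.png',cv2.resize(t[125:245,320:410],None,fx=5,fy=5,interpolation=cv2.INTER_CUBIC))
cv2.imwrite('pics/s_mill.png',cv2.resize(s[130:240,125:265],None,fx=5,fy=5,interpolation=cv2.INTER_CUBIC))
E
```

```text
(no output)
```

View pics/t_mill.png

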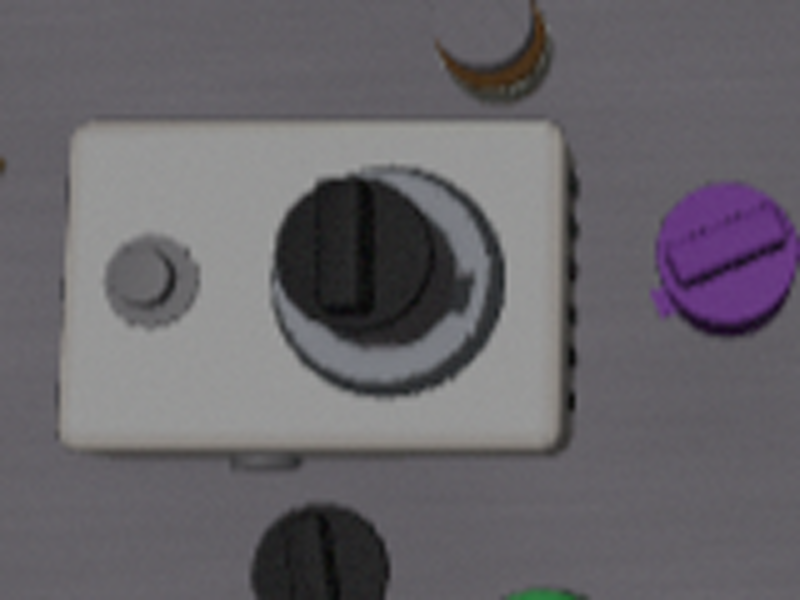

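View pics/t_tray.png

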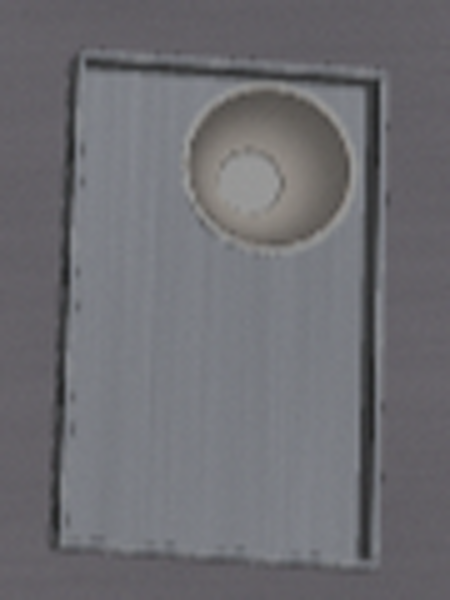

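View pics/s_mill.png

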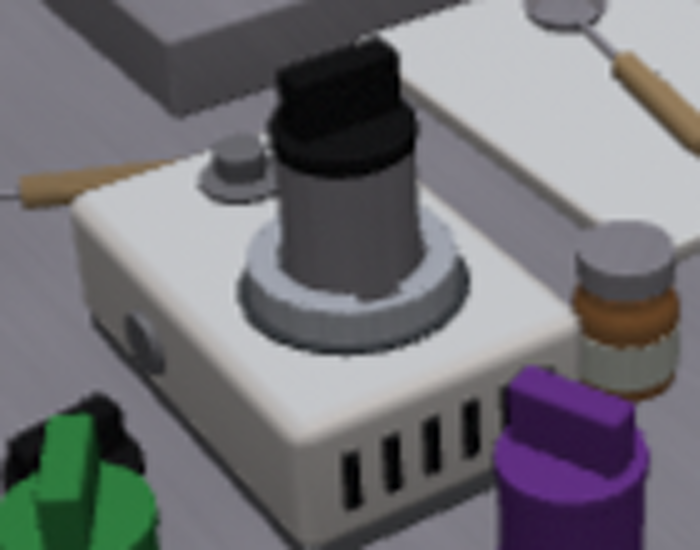

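```bash
cat > h.py <<'E'
import numpy as np, cv2
from scipy.optimize import least_squares
np.set_printoptions(precision=4,suppress=True)
C={n:np.load(f'cam_{n}.npz') for n in('top','side')}
def proj(n,P):
    P=np.atleast_2d(P);K,E=C[n]['K'],C[n]['E']
    q=(P@E[:3,:3].T+E[:3,3])@K.T
    return q[:,:2]/q[:,2:]
def ray(n,uv,z):
    K,E=C[n]['K'],C[n]['E'];R=E[:3,:3];c=-R.T@E[:3,3]
    d=R.T@np.linalg.inv(K)@np.array([uv[0],uv[1],1.]);return c+d*(z-c[2])/d[2]
def crop(p,off,s=5): return (np.array(p)+.5)/s-.5+np.array(off)
def Rz(a): return np.array([[np.cos(a),-np.sin(a)],[np.sin(a),np.cos(a)]])
E
python3 - <<'E'
from h import *
T=lambda p:ray('top',crop(p,(105,140)),p3) 
def show(name,n,p,off,z): print(name,n,ray(n,crop(p,off),z))
a=(105,140);b=(125,130)
show('button','top',(139,277),a,.1);show('button','side',(239,147),b,.1)
show('cap','top',(355,254),a,.166); show('cap','side',(344,128),b,.166)
show('collar','top',(388,275),a,.099)
for p in[(72,122),(562,122),(570,448),(60,448)]: show('corner','top',p,a,.08)
for p in[(305,440),(72,205),(580,322)]: show('corner','side',p,b,.08)
for p in[(318,180),(356,178),(362,310),(320,312)]:show('wing','top',p,a,.196)
t=(320,125)
for p in[(80,52),(385,72),(378,567),(55,548)]:show('tray','top',p,t,.025)
show('bowl','top',(270,167),t,.044)
show('spare','top',(320,567),a,.02)
show('jar','top',(487,0),a,.075)
E
```

```text
button top [0.522  0.2419 0.1   ]
button side [0.5248 0.2413 0.1   ]
cap top [0.5197 0.1359 0.166 ]
cap side [0.5198 0.1312 0.166 ]
collar top [0.5203 0.1339 0.099 ]
corner top [0.5959 0.2791 0.08  ]
corner top [0.5906 0.059  0.08  ]
corner top [0.4443 0.0572 0.08  ]
corner top [0.4499 0.2809 0.08  ]
corner side [0.4485 0.0562 0.08  ]
corner side [0.4506 0.2718 0.08  ]
corner side [0.5872 0.0547 0.08  ]
wing top [0.5447 0.1448 0.196 ]
wing top [0.5452 0.13   0.196 ]
wing top [0.4932 0.1275 0.196 ]
wing top [0.4928 0.1437 0.196 ]
tray top [ 0.6669 -0.2233  0.025 ]
tray top [ 0.6534 -0.37    0.025 ]
tray top [ 0.4166 -0.3486  0.025 ]
tray top [ 0.4292 -0.1987  0.025 ]
bowl top [ 0.6037 -0.3055  0.044 ]
spare top [0.3954 0.1788 0.02  ]
jar top [0.6493 0.093  0.075 ]
```

Emit:
{"op": "carry_out", "data": {"plan": [{"dz": -1,"rz": 1,"fingers": 1},{"dz": -1,"rz": 1,"fingers": 1},{"dz": -0.5,"rz": 1,"fingers": 1},{"rz": 1,"fingers": 1},{"rz": 1,"fingers": 1},{"rz": 1,"fingers": 1},{"rz": 0.5,"fingers": 1},{"fingers": 1}], "force": 30}}

```text
validation failed for argument at $.pl...
```

Emit:
{"op": "carry_out", "data": {"plan": [{"fingers": 1.0,"dx": 0.0,"dy": 0.0,"dz": -1.0,"rx": 0.0,"ry": 0.0,"rz": 1.0}], "force": 30}}

```text
time_s: 0.22
tool_pos: [0.2737, 0.5875, 0.2493]
tool_rot: [-179.6, 0.1, 144.8]
force: [-0.1, -0.1, 0.9]
grip_width: 0.0826
```

Emit:
{"op": "carry_out", "data": {"plan": [{"fingers": 1,"dx": 0,"dy": 0,"dz": -1,"rx": 0,"ry": 0,"rz": 1},{"fingers": 1,"dx": 0,"dy": 0,"dz": -0.5,"rx": 0,"ry": 0,"rz": 1},{"fingers": 1,"dx": 0,"dy": 0,"dz": 0,"rx": 0,"ry": 0,"rz": 1},{"fingers": 1,"dx": 0,"dy": 0,"dz": 0,"rx": 0,"ry": 0,"rz": 1},{"fingers": 1,"dx": 0,"dy": 0,"dz": 0,"rx": 0,"ry": 0,"rz": 1},{"fingers": 1,"dx": 0,"dy": 0,"dz": 0,"rx": 0,"ry": 0,"rz": 0.5},{"fingers": 1,"dx": 0,"dy": 0,"dz": 0,"rx": 0,"ry": 0,"rz": 0}]}}

```text
time_s: 1.1
tool_pos: [0.2743, 0.5891, 0.297]
tool_rot: [-180.0, 0.1, 90.1]
force: [0.8, 0.0, -0.8]
grip_width: 0.0151
```

Emit:
{"op": "carry_out", "data": {"plan": [{"fingers": 1,"dx": -0.965,"dy": 0.69,"dz": 0,"rx": 0,"ry": 0,"rz": 0},{"fingers": 1,"dx": -0.965,"dy": 0.69,"dz": 0,"rx": 0,"ry": 0,"rz": 0},{"fingers": 1,"dx": -0.965,"dy": 0.69,"dz": 0,"rx": 0,"ry": 0,"rz": 0},{"fingers": 1,"dx": -0.965,"dy": 0.69,"dz": 0,"rx": 0,"ry": 0,"rz": 0},{"fingers": 1,"dx": -0.965,"dy": 0.69,"dz": 0,"rx": 0,"ry": 0,"rz": 0},{"fingers": 1,"dx": -0.965,"dy": 0.69,"dz": 0,"rx": 0,"ry": 0,"rz": 0},{"fingers": 1,"dx": -0.965,"dy": 0.69,"dz": 0,"rx": 0,"ry": 0,"rz": 0},{"fingers": 1,"dx": -0.965,"dy": 0.69,"dz": 0,"rx": 0,"ry": 0,"rz": 0},{"fingers": 1,"dx": -0.965,"dy": 0.69,"dz": 0,"rx": 0,"ry": 0,"rz": 0},{"fingers": 1,"dx": -0.965,"dy": 0.69,"dz": 0,"rx": 0,"ry": 0,"rz": 0},{"fingers": 1,"dx": -0.965,"dy": 0.69,"dz": 0,"rx": 0,"ry": 0,"rz": 0},{"fingers": 1,"dx": -0.965,"dy": 0.69,"dz": 0,"rx": 0,"ry": 0,"rz": 0}]}}

```text
time_s: 2.6
tool_pos: [0.5235, 0.241, 0.2974]
tool_rot: [-180.0, -0.0, 90.2]
force: [-0.8, 0.3, 0.8]
grip_width: 0.0004
```

Emit:
{"op": "carry_out", "data": {"plan": [{"fingers": 1,"dx": 0,"dy": 0,"dz": 1,"rx": 0,"ry": 0,"rz": 0},{"fingers": 1,"dx": 0,"dy": 0,"dz": 1,"rx": 0,"ry": 0,"rz": 0},{"fingers": 1,"dx": 0,"dy": 0,"dz": 1,"rx": 0,"ry": 0,"rz": 0},{"fingers": 1,"dx": 0,"dy": 0,"dz": 1,"rx": 0,"ry": 0,"rz": 0},{"fingers": 1,"dx": 0,"dy": 0,"dz": 1,"rx": 0,"ry": 0,"rz": 0},{"fingers": 1,"dx": 0,"dy": 0,"dz": 0.5,"rx": 0,"ry": 0,"rz": 0},{"fingers": 1,"dx": 0,"dy": 0,"dz": 0,"rx": 0,"ry": 0,"rz": 0}]}}

```text
time_s: 3.48
tool_pos: [0.5224, 0.2417, 0.1317]
tool_rot: [-179.9, 0.1, 90.1]
force: [0.2, 0.3, 0.4]
grip_width: 0.0004
```

```bash
cat > snap.py <<'E'
import sys,cv2
from cell import imaging,sensors
n,name,x0,x1,y0,y1=sys.argv[1],sys.argv[2],*map(int,sys.argv[3:7])
c=imaging.read_camera(n)["color"][y0:y1,x0:x1]
f=min(800/(x1-x0),600/(y1-y0))
cv2.imwrite(f"pics/{name}.png",cv2.resize(cv2.cvtColor(c,cv2.COLOR_RGB2BGR),None,fx=f,fy=f,interpolation=cv2.INTER_CUBIC))
o=sensors.get_obs();print(o['time_s'],o['tool_pos'],o['tool_rot'],o['force'],o['wrist_torque'],o['grip_width'],o['qpos'])
E
python3 snap.py side b1 125 265 90 195
```

```text
3.525 [0.52320361 0.24207522 0.13292231] [ 1.79987614e+02 -4.00999151e-03  9.00610207e+01] [ 0.18584709  0.71607163 -0.16536634] [-0.05985349  0.02100627  0.02713203] 0.00044735122481850617 [-44.44817763  13.17743137  19.44191238 101.07034735  -4.74294559
  66.53842175 -23.52916468]
```

View pics/b1.png

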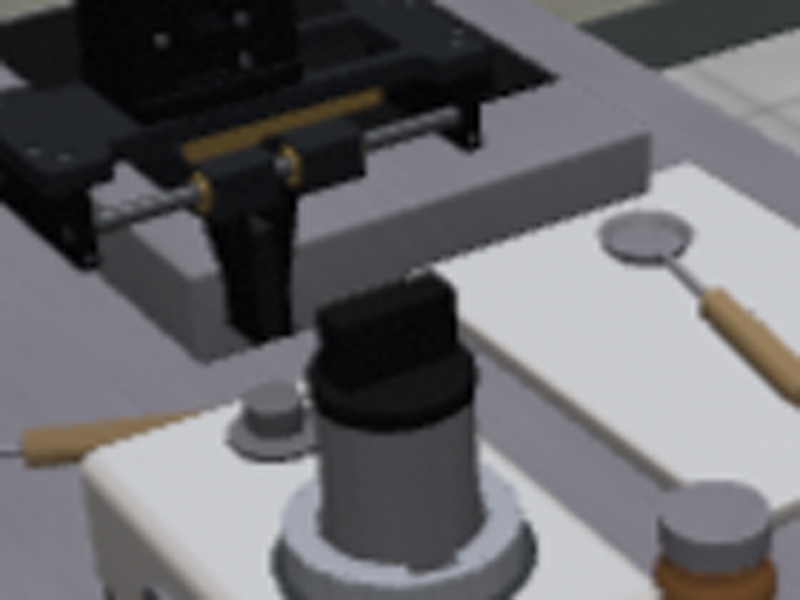

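Emit:
{"op": "carry_out", "data": {"plan": [{"fingers": 1,"dx": 0,"dy": 0,"dz": 0.5,"rx": 0,"ry": 0,"rz": 0},{"fingers": 1,"dx": 0,"dy": 0,"dz": 0.43,"rx": 0,"ry": 0,"rz": 0},{"fingers": 1,"dx": 0,"dy": 0,"dz": 0,"rx": 0,"ry": 0,"rz": 0}]}}

```text
time_s: 3.9
tool_pos: [0.522, 0.2415, 0.1032]
tool_rot: [-179.9, 0.1, 90.0]
force: [-0.2, -0.3, -0.4]
grip_width: 0.0003
```

Emit:
{"op": "carry_out", "data": {"plan": [{"fingers": 1,"dx": 0,"dy": 0,"dz": 0.1,"rx": 0,"ry": 0,"rz": 0},{"fingers": 1,"dx": 0,"dy": 0,"dz": 0.1,"rx": 0,"ry": 0,"rz": 0},{"fingers": 1,"dx": 0,"dy": 0,"dz": 0,"rx": 0,"ry": 0,"rz": 0}]}}

```text
time_s: 4.28
tool_pos: [0.5232, 0.2421, 0.0989]
tool_rot: [180.0, -0.0, 90.0]
force: [0.2, 0.3, -0.2]
grip_width: 0.0004
```

Emit:
{"op": "carry_out", "data": {"plan": [{"fingers": 1,"dx": 0,"dy": 0,"dz": 0.07,"rx": 0,"ry": 0,"rz": 0},{"fingers": 1,"dx": 0,"dy": 0,"dz": 0,"rx": 0,"ry": 0,"rz": 0}]}}

```text
time_s: 4.53
tool_pos: [0.5233, 0.2421, 0.0969]
tool_rot: [180.0, -0.0, 90.0]
force: [-0.4, 0.7, 2.4]
grip_width: 0.0005
```

Emit:
{"op": "carry_out", "data": {"plan": [{"fingers": 1,"dx": 0,"dy": 0,"dz": 0.06,"rx": 0,"ry": 0,"rz": 0},{"fingers": 1,"dx": 0,"dy": 0,"dz": 0,"rx": 0,"ry": 0,"rz": 0}]}}

```text
time_s: 4.78
tool_pos: [0.5233, 0.2421, 0.0949]
tool_rot: [180.0, -0.0, 90.0]
force: [-0.6, -1.2, 3.0]
grip_width: 0.0006
```

Emit:
{"op": "carry_out", "data": {"plan": [{"fingers": 1,"dx": 0,"dy": 0,"dz": 0.04,"rx": 0,"ry": 0,"rz": 0},{"fingers": 1,"dx": 0,"dy": 0,"dz": 0,"rx": 0,"ry": 0,"rz": 0}]}}

```text
time_s: 5.03
tool_pos: [0.5233, 0.2421, 0.0944]
tool_rot: [180.0, -0.0, 90.0]
force: [-0.8, -1.0, 7.6]
grip_width: 0.0006
```

Emit:
{"op": "carry_out", "data": {"plan": [{"fingers": 1,"dx": 0,"dy": 0,"dz": 0.02,"rx": 0,"ry": 0,"rz": 0},{"fingers": 1,"dx": 0,"dy": 0,"dz": 0,"rx": 0,"ry": 0,"rz": 0},{"fingers": 1,"dx": 0,"dy": 0,"dz": 0,"rx": 0,"ry": 0,"rz": 0}]}}

```text
time_s: 5.4
tool_pos: [0.5233, 0.2421, 0.0944]
tool_rot: [180.0, -0.0, 90.0]
force: [-2.8, -1.3, 10.7]
grip_width: 0.0001
```

Emit:
{"op": "carry_out", "data": {"plan": [{"fingers": 1,"dx": 0,"dy": 0,"dz": -0.3,"rx": 0,"ry": 0,"rz": 0},{"fingers": 1,"dx": 0,"dy": 0,"dz": -1,"rx": 0,"ry": 0,"rz": 0},{"fingers": -1,"dx": 0,"dy": 0,"dz": -1,"rx": 0,"ry": 0,"rz": 0},{"fingers": -1,"dx": 0,"dy": 0,"dz": -1,"rx": 0,"ry": 0,"rz": 0},{"fingers": -1,"dx": 0,"dy": 0,"dz": -1,"rx": 0,"ry": 0,"rz": 0},{"fingers": -1,"dx": 0,"dy": 0,"dz": -1,"rx": 0,"ry": 0,"rz": 0},{"fingers": -1,"dx": 0,"dy": 0,"dz": 0,"rx": 0,"ry": 0,"rz": 0}]}}

```text
time_s: 6.28
tool_pos: [0.5242, 0.2425, 0.2542]
tool_rot: [179.8, -0.1, 90.0]
force: [-0.8, -1.0, -1.2]
grip_width: 0.0425
```

```bash
python3 snap.py side b2 125 265 130 235; python3 snap.py top b3 105 265 140 260
```

```text
6.325 [0.52329291 0.24213178 0.2524002 ] [ 1.79933280e+02 -4.13448284e-02  9.00343015e+01] [ 0.65690578  0.04690261 -1.06909626] [-0.07252651  0.02825362  0.00064005] 0.04638035858968167 [-45.19077636   8.61224386  19.90936485  92.17866529  -2.98015685
  79.65236698 -24.92248021]
6.375 [0.52267425 0.24186773 0.25123265] [-1.79959530e+02  2.18291643e-02  9.00346904e+01] [-0.45528889 -0.12389693 -0.61918938] [-0.08169258  0.05754283 -0.00981047] 0.05038369431616371 [-45.18902983   8.65535711  19.90256941  92.26477169  -2.98283435
  79.6494006  -24.92216342]
```

View pics/b2.png

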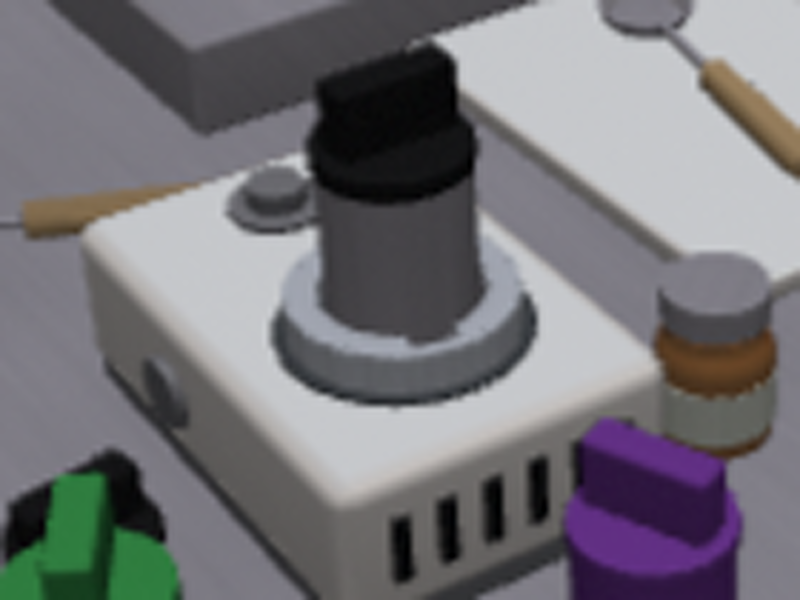

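Emit:
{"op": "carry_out", "data": {"plan": [{"fingers": -1,"dx": -0.9,"dy": -0.04,"dz": 0,"rx": 0,"ry": 0,"rz": 0},{"fingers": -1,"dx": -0.9,"dy": -0.03,"dz": 0,"rx": 0,"ry": 0,"rz": 0},{"fingers": -1,"dx": -0.9,"dy": -0.03,"dz": 0,"rx": 0,"ry": 0,"rz": 0},{"fingers": -1,"dx": -0.85,"dy": -0.03,"dz": 0,"rx": 0,"ry": 0,"rz": 0},{"fingers": -1,"dx": 0,"dy": 0,"dz": 0,"rx": 0,"ry": 0,"rz": 1},{"fingers": -1,"dx": 0,"dy": 0,"dz": 0,"rx": 0,"ry": 0,"rz": 1},{"fingers": -1,"dx": 0,"dy": 0,"dz": 0,"rx": 0,"ry": 0,"rz": 1},{"fingers": -1,"dx": 0,"dy": 0,"dz": 0,"rx": 0,"ry": 0,"rz": 1},{"fingers": -1,"dx": 0,"dy": 0,"dz": 0,"rx": 0,"ry": 0,"rz": 1},{"fingers": -1,"dx": 0,"dy": 0,"dz": 0,"rx": 0,"ry": 0,"rz": 1}]}}

```text
time_s: 7.62
tool_pos: [0.5184, 0.1334, 0.2506]
tool_rot: [180.0, 0.1, 29.6]
force: [-0.5, 0.1, 0.3]
grip_width: 0.0872
```

Emit:
{"op": "carry_out", "data": {"plan": [{"fingers": -1,"dx": 0,"dy": 0,"dz": 0,"rx": 0,"ry": 0,"rz": 1},{"fingers": -1,"dx": 0,"dy": 0,"dz": 0,"rx": 0,"ry": 0,"rz": 1},{"fingers": -1,"dx": 0,"dy": 0,"dz": 0,"rx": 0,"ry": 0,"rz": 0.8},{"fingers": -1,"dx": 0,"dy": 0,"dz": 0,"rx": 0,"ry": 0,"rz": 0},{"fingers": -1,"dx": 0,"dy": 0,"dz": 0,"rx": 0,"ry": 0,"rz": 0}]}}

```text
time_s: 8.25
tool_pos: [0.5188, 0.1346, 0.2514]
tool_rot: [180.0, 0.1, 2.1]
force: [0.0, -0.2, -0.5]
grip_width: 0.0874
```

```bash
python3 snap.py side b4 125 265 90 195; python3 snap.py top b5 105 265 110 230
```

```text
8.3 [0.5189098  0.13480568 0.25153202] [1.79983154e+02 3.84786223e-02 2.09940203e+00] [0.34329373 0.01791411 0.37400404] [-3.68576804e-02  1.54027123e-01 -1.47448839e-04] 0.08710385868559177 [ -42.64431692    3.46511456   26.52526819   97.74424751   -1.5675173
   79.20001245 -103.76660253]
8.35 [0.5189982  0.13501274 0.25168228] [1.79988065e+02 2.31481378e-02 2.09016843e+00] [-0.35411409  0.66671784  0.03941367] [-0.05641517  0.16349556 -0.0032319 ] 0.08743088510196291 [ -42.65291845    3.46593132   26.51620445   97.72612478   -1.56845372
   79.2010964  -103.79380052]
```

View pics/b4.png

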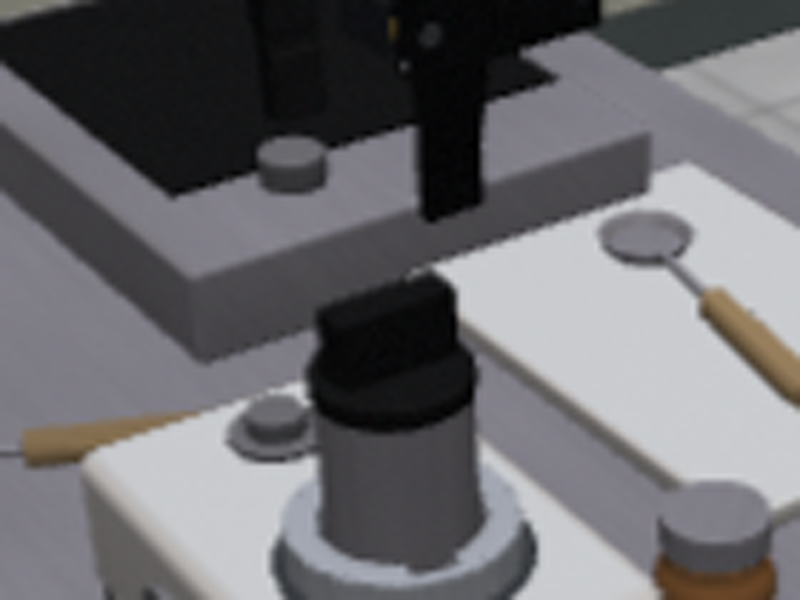

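View pics/b3.png

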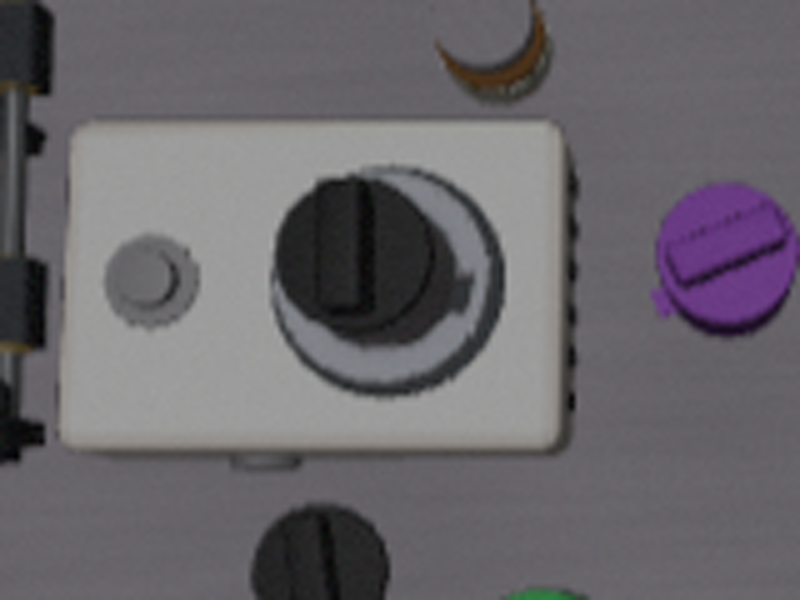

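Emit:
{"op": "carry_out", "data": {"plan": [{"fingers": -1,"dx": 0,"dy": 0,"dz": 0.9,"rx": 0,"ry": 0,"rz": 0},{"fingers": -1,"dx": 0,"dy": 0,"dz": 0.9,"rx": 0,"ry": 0,"rz": 0},{"fingers": -1,"dx": 0,"dy": 0,"dz": 0.85,"rx": 0,"ry": 0,"rz": 0},{"fingers": -1,"dx": 0,"dy": 0,"dz": 0,"rx": 0,"ry": 0,"rz": 0},{"fingers": -1,"dx": 0,"dy": 0,"dz": 0,"rx": 0,"ry": 0,"rz": 0}]}}

```text
time_s: 8.98
tool_pos: [0.5198, 0.1356, 0.1735]
tool_rot: [-180.0, -0.1, 2.1]
force: [0.1, -0.6, 0.2]
grip_width: 0.087
```

```bash
python3 snap.py side b6 125 265 90 195
```

```text
9.025 [0.52003144 0.13567985 0.17380509] [-1.79957794e+02 -1.17111290e-01  2.04708028e+00] [-1.01999577  0.535832    1.01913013] [-0.03119534  0.10065472 -0.03912973] 0.08734993568121269 [ -42.15075497    6.36457182   26.57091442  103.96712269   -3.03440971
   70.23751377 -102.65347514]
```

View pics/b6.png

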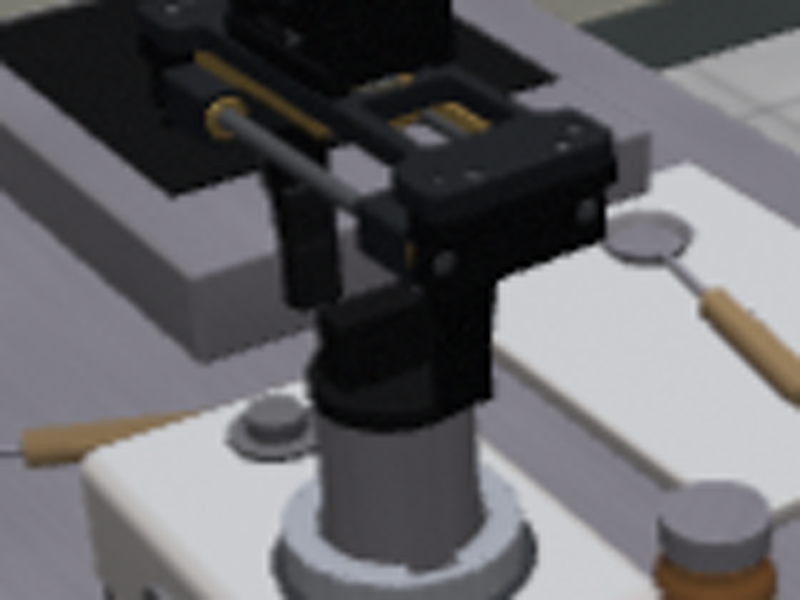

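Emit:
{"op": "carry_out", "data": {"plan": [{"fingers": 1,"dx": 0,"dy": 0,"dz": 0,"rx": 0,"ry": 0,"rz": 0},{"fingers": 1,"dx": 0,"dy": 0,"dz": 0,"rx": 0,"ry": 0,"rz": 0},{"fingers": 1,"dx": 0,"dy": 0,"dz": 0,"rx": 0,"ry": 0,"rz": 0},{"fingers": 1,"dx": 0,"dy": 0,"dz": 0,"rx": 0,"ry": 0,"rz": 0},{"fingers": 1,"dx": 0,"dy": 0,"dz": 0,"rx": 0,"ry": 0,"rz": 0},{"fingers": 1,"dx": 0,"dy": 0,"dz": 0,"rx": 0,"ry": 0,"rz": 0},{"fingers": 1,"dx": 0,"dy": 0,"dz": 0,"rx": 0,"ry": 0,"rz": 0}], "force": 6}}

```text
time_s: 9.9
tool_pos: [0.5192, 0.1355, 0.1725]
tool_rot: [-180.0, -0.0, 2.0]
force: [-1.2, 0.8, -0.0]
grip_width: 0.0247
```

```bash
python3 snap.py side b7 125 265 90 195
```

```text
9.95 [0.51916485 0.13548014 0.17244831] [-1.79998352e+02 -1.86830146e-03  2.03033343e+00] [ 0.12408103 -0.85506935  0.0834925 ] [-0.00112957  0.15828558 -0.0083113 ] 0.021007166368282752 [ -42.15243806    6.41479698   26.56656309  104.07840228   -3.04544351
   70.20292489 -102.66700478]
```

Emit:
{"op": "carry_out", "data": {"plan": [{"fingers": 1,"dx": 0,"dy": 0,"dz": 0,"rx": 0,"ry": 0,"rz": 0},{"fingers": 1,"dx": 0,"dy": 0,"dz": 0,"rx": 0,"ry": 0,"rz": 0}]}}

```text
time_s: 10.2
tool_pos: [0.5192, 0.1357, 0.1725]
tool_rot: [-180.0, -0.0, 2.0]
force: [0.7, 1.0, -0.5]
grip_width: 0.0183
```

```bash
cat > st.py <<'E'
from cell import sensors
import numpy as np
np.set_printoptions(precision=4,suppress=True)
o=sensors.get_obs()
print(o['time_s'],o['tool_pos'],o['tool_rot'],'F',o['force'],'M',o['wrist_torque'],o['grip_width'])
E
python3 st.py
```

```text
10.2 [0.5192 0.1357 0.1725] [-179.9798   -0.0064    2.0346] F [ 0.6881  0.9878 -0.5197] M [ 0.084  0.175 -0.081] 0.018282887429133105
```

Emit:
{"op": "carry_out", "data": {"plan": [{"fingers": 1,"dx": 0,"dy": 0,"dz": 0,"rx": 0,"ry": 0,"rz": 0},{"fingers": 1,"dx": 0,"dy": 0,"dz": 0,"rx": 0,"ry": 0,"rz": 0}], "force": 35}}

```text
time_s: 10.45
tool_pos: [0.5192, 0.1357, 0.1725]
tool_rot: [-180.0, -0.0, 2.0]
force: [0.2, 0.3, -0.4]
grip_width: 0.0176
```

```bash
python3 st.py
```

```text
10.45 [0.5192 0.1357 0.1725] [-179.9865   -0.0087    2.0491] F [ 0.2226  0.2877 -0.4233] M [0.213  0.1235 0.0389] 0.017611128679592615
```

Emit:
{"op": "carry_out", "data": {"plan": [{"fingers": 1,"dx": 0,"dy": 0,"dz": 0,"rx": 0,"ry": 0,"rz": -0.3},{"fingers": 1,"dx": 0,"dy": 0,"dz": 0,"rx": 0,"ry": 0,"rz": -0.3},{"fingers": 1,"dx": 0,"dy": 0,"dz": 0,"rx": 0,"ry": 0,"rz": 0}]}}

```text
time_s: 10.82
tool_pos: [0.5192, 0.1353, 0.1725]
tool_rot: [180.0, -0.0, 8.0]
force: [-0.1, 0.3, -0.3]
grip_width: 0.0178
```

```bash
python3 st.py
```

```text
10.825 [0.5192 0.1353 0.1725] [179.9926  -0.0015   7.9899] F [-0.077   0.3252 -0.2717] M [0.0315 0.1587 0.0207] 0.017806254029202065
```

Emit:
{"op": "carry_out", "data": {"plan": [{"fingers": 1,"dx": 0,"dy": 0,"dz": 0,"rx": 0,"ry": 0,"rz": -0.3},{"fingers": 1,"dx": 0,"dy": 0,"dz": 0,"rx": 0,"ry": 0,"rz": -0.3}]}}

```text
time_s: 11.08
tool_pos: [0.5192, 0.1352, 0.1725]
tool_rot: [180.0, -0.0, 14.0]
force: [0.5, 0.8, 0.1]
grip_width: 0.018
```

```bash
python3 st.py; python3 snap.py side b8 125 265 90 195
```

```text
11.075 [0.5192 0.1352 0.1725] [179.98    -0.0028  14.0363] F [0.4537 0.7637 0.123 ] M [-0.1034  0.1    -0.1995] 0.018038392601741754
11.125 [0.51924804 0.13511395 0.17247291] [ 1.79977378e+02 -1.87151851e-03  1.41309653e+01] [-0.305357   -0.57722184  0.08037196] [-0.09704646  0.08536898 -0.12009469] 0.017898755334613877 [-41.47165371   6.39543167  25.853437   104.05683206  -2.93505339
  70.20604517 -90.63270823]
```

View pics/b8.png

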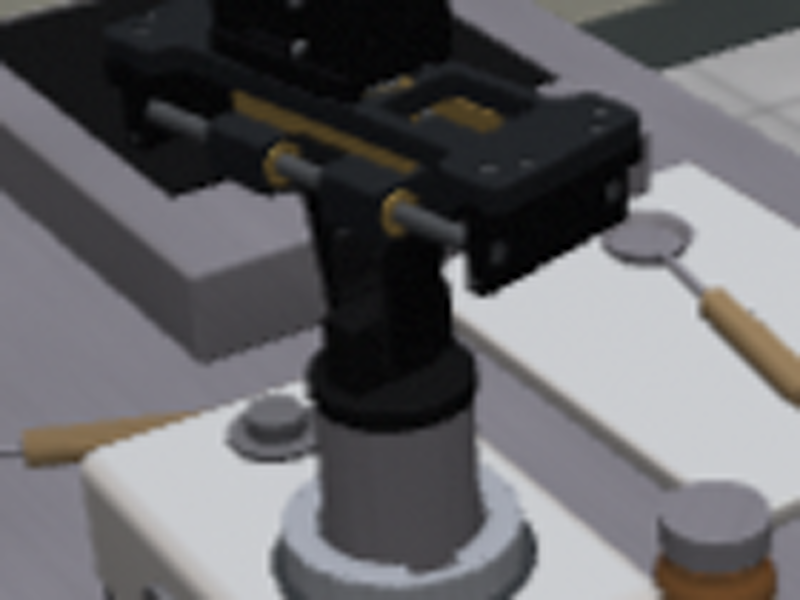

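Emit:
{"op": "carry_out", "data": {"plan": [{"fingers": 1,"dx": 0,"dy": 0,"dz": 0,"rx": 0,"ry": 0,"rz": -0.3},{"fingers": 1,"dx": 0,"dy": 0,"dz": 0,"rx": 0,"ry": 0,"rz": -0.3},{"fingers": 1,"dx": 0,"dy": 0,"dz": 0,"rx": 0,"ry": 0,"rz": -0.3},{"fingers": 1,"dx": 0,"dy": 0,"dz": 0,"rx": 0,"ry": 0,"rz": -0.3},{"fingers": 1,"dx": 0,"dy": 0,"dz": 0,"rx": 0,"ry": 0,"rz": 0}]}}

```text
time_s: 11.75
tool_pos: [0.5193, 0.135, 0.1725]
tool_rot: [180.0, 0.0, 25.9]
force: [0.4, -2.1, 0.1]
grip_width: 0.018
```

```bash
python3 st.py
```

```text
11.75 [0.5193 0.135  0.1725] [179.9672   0.0003  25.9126] F [ 0.408  -2.0942  0.0785] M [-0.3019  0.0101 -0.0359] 0.017996375763133326
```

Emit:
{"op": "carry_out", "data": {"plan": [{"fingers": 1,"dx": 0,"dy": 0,"dz": 0,"rx": 0,"ry": 0,"rz": -0.3},{"fingers": 1,"dx": 0,"dy": 0,"dz": 0,"rx": 0,"ry": 0,"rz": -0.3},{"fingers": 1,"dx": 0,"dy": 0,"dz": 0,"rx": 0,"ry": 0,"rz": -0.3},{"fingers": 1,"dx": 0,"dy": 0,"dz": 0,"rx": 0,"ry": 0,"rz": -0.3},{"fingers": 1,"dx": 0,"dy": 0,"dz": 0,"rx": 0,"ry": 0,"rz": -0.3},{"fingers": 1,"dx": 0,"dy": 0,"dz": 0,"rx": 0,"ry": 0,"rz": -0.3},{"fingers": 1,"dx": 0,"dy": 0,"dz": 0,"rx": 0,"ry": 0,"rz": 0}]}}

```text
time_s: 12.62
tool_pos: [0.5193, 0.1351, 0.1725]
tool_rot: [180.0, 0.0, 43.9]
force: [0.9, -1.3, -0.3]
grip_width: 0.0177
```

```bash
python3 st.py; python3 snap.py side b9 125 265 90 195;  python3 snap.py top b10 105 265 110 230; python3 st.py
```

```text
12.625 [0.5193 0.1351 0.1725] [179.9743   0.0057  43.9051] F [ 0.8945 -1.3035 -0.3485] M [-0.279  -0.0748 -0.0307] 0.017734251900148722
12.675 [0.51930796 0.13512347 0.17248517] [1.79969414e+02 5.44559929e-03 4.39083860e+01] [ 0.31838058 -1.25625987  0.47578147] [-0.27497449 -0.0554308  -0.02883323] 0.017880177856445707 [-39.84312278   6.35865601  24.08555631 104.00266993  -2.72201343
  70.19936698 -61.05837435]
12.725 [0.51932196 0.13510712 0.17249442] [1.79969397e+02 4.14646785e-03 4.39227243e+01] [0.3707908  0.3182255  0.23406741] [-0.36536287 -0.010758    0.02071397] 0.017605244786792724 [-39.84204022   6.35851624  24.08709089 104.0017866   -2.72275604
  70.19929423 -61.0412168 ]
12.725 [0.5193 0.1351 0.1725] [179.9694   0.0041  43.9227] F [0.3708 0.3182 0.2341] M [-0.3654 -0.0108  0.0207] 0.017605244786792724
```

View pics/b9.png

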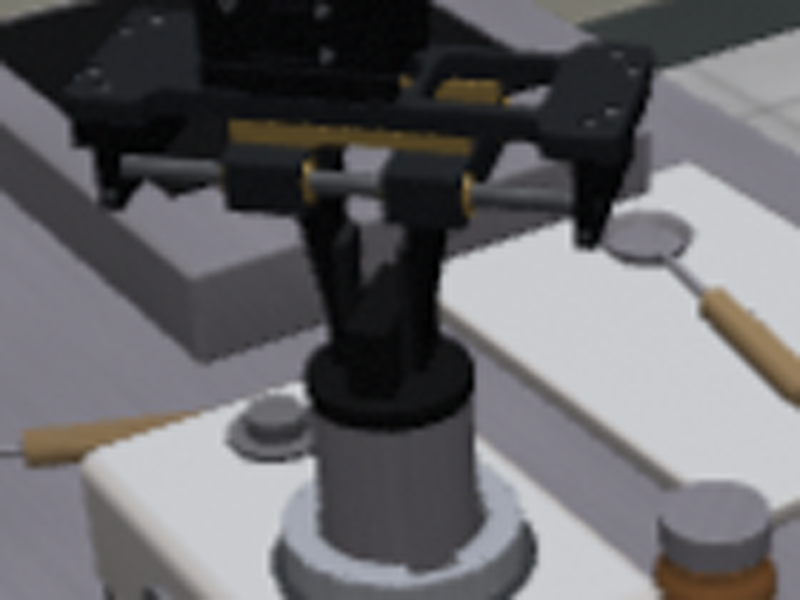

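Emit:
{"op": "carry_out", "data": {"plan": [{"fingers": 1,"dx": 0,"dy": 0,"dz": 0,"rx": 0,"ry": 0,"rz": -0.15},{"fingers": 1,"dx": 0,"dy": 0,"dz": 0,"rx": 0,"ry": 0,"rz": -0.15},{"fingers": 1,"dx": 0,"dy": 0,"dz": 0,"rx": 0,"ry": 0,"rz": -0.15}], "force": 28}}

```text
time_s: 13.1
tool_pos: [0.5193, 0.1353, 0.1725]
tool_rot: [180.0, -0.0, 48.6]
force: [0.5, -1.5, -0.4]
grip_width: 0.0181
```

```bash
python3 st.py
```

```text
13.1 [0.5193 0.1353 0.1725] [179.9883  -0.006   48.6093] F [ 0.4741 -1.5147 -0.4485] M [-0.4111 -0.1155 -0.2217] 0.018055796754965544
```

Emit:
{"op": "carry_out", "data": {"plan": [{"fingers": 1,"dx": 0,"dy": 0,"dz": 0,"rx": 0,"ry": 0,"rz": -0.12},{"fingers": 1,"dx": 0,"dy": 0,"dz": 0,"rx": 0,"ry": 0,"rz": -0.12}]}}

```text
time_s: 13.35
tool_pos: [0.5192, 0.1355, 0.1725]
tool_rot: [180.0, -0.0, 51.0]
force: [1.1, -2.3, 0.6]
grip_width: 0.0178
```

```bash
python3 st.py
```

```text
13.35 [0.5192 0.1355 0.1725] [179.9982  -0.0063  51.0054] F [ 1.1146 -2.2718  0.5833] M [-0.3405 -0.0846 -0.1307] 0.017789653274091013
```

Emit:
{"op": "carry_out", "data": {"plan": [{"fingers": 1,"dx": 0,"dy": 0,"dz": 0,"rx": 0,"ry": 0,"rz": -0.1},{"fingers": 1,"dx": 0,"dy": 0,"dz": 0,"rx": 0,"ry": 0,"rz": -0.1}]}}

```text
time_s: 13.6
tool_pos: [0.5192, 0.1356, 0.1725]
tool_rot: [-180.0, -0.0, 53.0]
force: [0.1, -0.9, 0.3]
grip_width: 0.0176
```

```bash
python3 st.py
```

```text
13.6 [0.5192 0.1356 0.1725] [-179.997    -0.0086   52.9964] F [ 0.1119 -0.9124  0.2678] M [-0.3701 -0.1366 -0.1245] 0.017585176729817013
```

Emit:
{"op": "carry_out", "data": {"plan": [{"fingers": 1,"dx": 0,"dy": 0,"dz": 0,"rx": 0,"ry": 0,"rz": -0.1},{"fingers": 1,"dx": 0,"dy": 0,"dz": 0,"rx": 0,"ry": 0,"rz": -0.1}]}}

```text
time_s: 13.85
tool_pos: [0.5191, 0.1356, 0.1725]
tool_rot: [-180.0, -0.0, 55.0]
force: [1.2, -0.6, 0.1]
grip_width: 0.0177
```

```bash
python3 st.py
```

```text
13.85 [0.5191 0.1356 0.1725] [-179.9957   -0.0096   55.0001] F [ 1.1719 -0.5691  0.1494] M [-0.3249 -0.0918 -0.0969] 0.017724103185662237
```

Emit:
{"op": "carry_out", "data": {"plan": [{"fingers": 1,"dx": 0,"dy": 0,"dz": 0,"rx": 0,"ry": 0,"rz": -0.1},{"fingers": 1,"dx": 0,"dy": 0,"dz": 0,"rx": 0,"ry": 0,"rz": -0.1}]}}

```text
time_s: 14.1
tool_pos: [0.5191, 0.1356, 0.1725]
tool_rot: [-180.0, -0.0, 57.0]
force: [-0.2, -1.0, 0.1]
grip_width: 0.018
```

```bash
python3 st.py
```

```text
14.1 [0.5191 0.1356 0.1725] [-179.9949   -0.0119   57.0039] F [-0.2102 -0.9538  0.1226] M [-0.207   0.0072 -0.1489] 0.01795725515966671
```

Emit:
{"op": "carry_out", "data": {"plan": [{"fingers": 1,"dx": 0,"dy": 0,"dz": 0,"rx": 0,"ry": 0,"rz": -0.1},{"fingers": 1,"dx": 0,"dy": 0,"dz": 0,"rx": 0,"ry": 0,"rz": -0.1}]}}

```text
time_s: 14.35
tool_pos: [0.5191, 0.1356, 0.1725]
tool_rot: [-180.0, -0.0, 59.0]
force: [-0.4, -0.4, -0.0]
grip_width: 0.0177
```

```bash
python3 st.py
```

```text
14.35 [0.5191 0.1356 0.1725] [-179.997    -0.0102   58.9987] F [-0.3839 -0.4367 -0.0046] M [-0.2475 -0.0287 -0.1469] 0.017711561776569743
```

Emit:
{"op": "carry_out", "data": {"plan": [{"fingers": 1,"dx": 0,"dy": 0,"dz": 0,"rx": 0,"ry": 0,"rz": -0.1},{"fingers": 1,"dx": 0,"dy": 0,"dz": 0,"rx": 0,"ry": 0,"rz": -0.1}]}}

```text
time_s: 14.6
tool_pos: [0.5192, 0.1355, 0.1725]
tool_rot: [180.0, -0.0, 61.0]
force: [-0.4, -0.6, 0.0]
grip_width: 0.0176
```

```bash
python3 st.py
```

```text
14.6 [0.5192 0.1355 0.1725] [179.9997  -0.0077  60.9993] F [-0.4322 -0.6393  0.0056] M [-0.2057 -0.048  -0.144 ] 0.017568780106111747
```

Emit:
{"op": "carry_out", "data": {"plan": [{"fingers": 1,"dx": 0,"dy": 0,"dz": 0,"rx": 0,"ry": 0,"rz": -0.1},{"fingers": 1,"dx": 0,"dy": 0,"dz": 0,"rx": 0,"ry": 0,"rz": -0.1}]}}

```text
time_s: 14.85
tool_pos: [0.5192, 0.1355, 0.1725]
tool_rot: [180.0, -0.0, 63.0]
force: [1.2, -0.8, 1.1]
grip_width: 0.0178
```

```bash
python3 st.py
```

```text
14.85 [0.5192 0.1355 0.1725] [179.9947  -0.0053  62.997 ] F [ 1.1986 -0.8454  1.1487] M [-0.266  -0.0533 -0.1751] 0.017840034902020054
```

Emit:
{"op": "carry_out", "data": {"plan": [{"fingers": 1,"dx": 0,"dy": 0,"dz": 0,"rx": 0,"ry": 0,"rz": -0.1},{"fingers": 1,"dx": 0,"dy": 0,"dz": 0,"rx": 0,"ry": 0,"rz": -0.1}]}}

```text
time_s: 15.1
tool_pos: [0.5192, 0.1355, 0.1725]
tool_rot: [180.0, -0.0, 65.0]
force: [0.0, -0.4, 0.1]
grip_width: 0.018
```

```bash
python3 st.py
```

```text
15.1 [0.5192 0.1355 0.1725] [179.9885  -0.0077  65.0008] F [ 0.0359 -0.3533  0.1485] M [-0.2778 -0.1357 -0.1584] 0.017950669042839006
```

Emit:
{"op": "carry_out", "data": {"plan": [{"fingers": 1,"dx": 0,"dy": 0,"dz": 0,"rx": 0,"ry": 0,"rz": -0.1},{"fingers": 1,"dx": 0,"dy": 0,"dz": 0,"rx": 0,"ry": 0,"rz": -0.1}]}}

```text
time_s: 15.35
tool_pos: [0.5193, 0.1354, 0.1725]
tool_rot: [180.0, -0.0, 67.0]
force: [0.5, -1.3, -0.0]
grip_width: 0.0176
```

```bash
python3 st.py
```

```text
15.35 [0.5193 0.1354 0.1725] [179.9832  -0.011   66.994 ] F [ 0.4648 -1.2541 -0.0441] M [-0.2416 -0.2251 -0.1681] 0.01763611340799905
```

Emit:
{"op": "carry_out", "data": {"plan": [{"fingers": 1,"dx": 0,"dy": 0,"dz": 0,"rx": 0,"ry": 0,"rz": -0.1},{"fingers": 1,"dx": 0,"dy": 0,"dz": 0,"rx": 0,"ry": 0,"rz": -0.1}]}}

```text
time_s: 15.6
tool_pos: [0.5193, 0.1354, 0.1726]
tool_rot: [180.0, -0.0, 69.0]
force: [1.0, -1.8, -0.1]
grip_width: 0.0181
```

```bash
python3 st.py
```

```text
15.6 [0.5193 0.1354 0.1726] [179.9782  -0.0106  68.9951] F [ 1.023  -1.7845 -0.1304] M [-0.2503 -0.2745 -0.1335] 0.01808506938669712
```

Emit:
{"op": "carry_out", "data": {"plan": [{"fingers": 1,"dx": 0,"dy": 0,"dz": 0,"rx": 0,"ry": 0,"rz": -0.1},{"fingers": 1,"dx": 0,"dy": 0,"dz": 0,"rx": 0,"ry": 0,"rz": -0.1}]}}

```text
time_s: 15.85
tool_pos: [0.5194, 0.1354, 0.1726]
tool_rot: [180.0, -0.0, 71.0]
force: [1.3, -0.7, 0.5]
grip_width: 0.0181
```

```bash
python3 st.py; python3 snap.py side c1 125 265 90 195; python3 st.py
```

```text
15.85 [0.5194 0.1354 0.1726] [179.9734  -0.0141  70.9934] F [ 1.3191 -0.6862  0.4548] M [-0.2948 -0.271  -0.1935] 0.018100932800075777
15.9 [0.51935114 0.13539541 0.17264377] [ 1.79973400e+02 -1.03419481e-02  7.10209788e+01] [ 0.95624101 -0.57309914  0.29294182] [-0.35491274 -0.33173013 -0.19919903] 0.018321071755243747 [-38.39024889   6.32398217  22.50140444 103.94395639  -2.56072175
  70.20053882 -34.1245152 ]
15.9 [0.5194 0.1354 0.1726] [179.9734  -0.0103  71.021 ] F [ 0.9562 -0.5731  0.2929] M [-0.3549 -0.3317 -0.1992] 0.018321071755243747
```

View pics/c1.png

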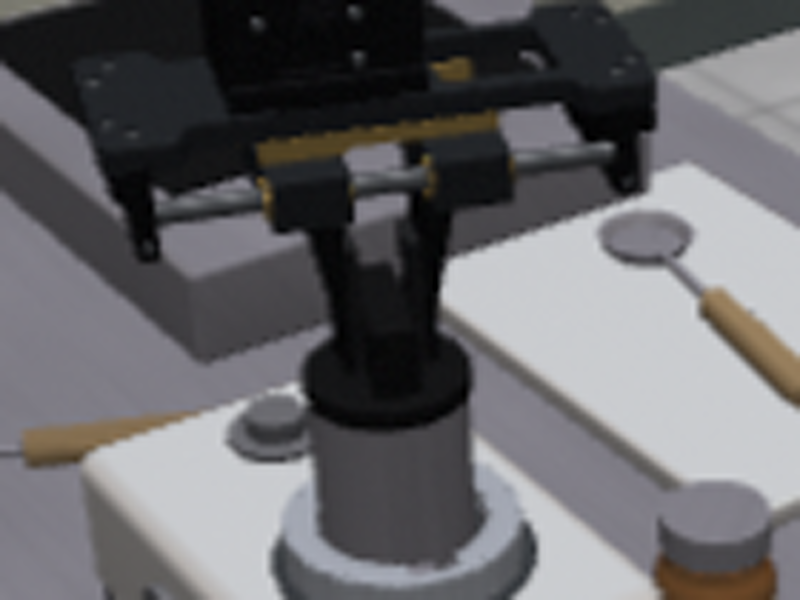

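Emit:
{"op": "carry_out", "data": {"plan": [{"fingers": 1,"dx": 0,"dy": 0,"dz": 0,"rx": 0,"ry": 0,"rz": -0.1},{"fingers": 1,"dx": 0,"dy": 0,"dz": 0,"rx": 0,"ry": 0,"rz": -0.1}]}}

```text
time_s: 16.15
tool_pos: [0.5194, 0.1354, 0.1727]
tool_rot: [180.0, -0.0, 73.0]
force: [0.9, -0.9, 2.0]
grip_width: 0.0182
```

```bash
python3 st.py
```

```text
16.15 [0.5194 0.1354 0.1727] [179.9661  -0.0193  72.9933] F [ 0.8748 -0.8515  2.0123] M [-0.3236 -0.3269 -0.2025] 0.018245852868315936
```

Emit:
{"op": "carry_out", "data": {"plan": [{"fingers": 1,"dx": 0,"dy": 0,"dz": 0,"rx": 0,"ry": 0,"rz": -0.1},{"fingers": 1,"dx": 0,"dy": 0,"dz": 0,"rx": 0,"ry": 0,"rz": -0.1}]}}

```text
time_s: 16.4
tool_pos: [0.5195, 0.1355, 0.1728]
tool_rot: [180.0, -0.0, 75.0]
force: [1.7, -0.4, 3.7]
grip_width: 0.0178
```

```bash
python3 st.py
```

```text
16.4 [0.5195 0.1355 0.1728] [179.9561  -0.0211  75.    ] F [ 1.725  -0.3944  3.6688] M [-0.3611 -0.358  -0.1652] 0.01777892206945937
```

Emit:
{"op": "carry_out", "data": {"plan": [{"fingers": 1,"dx": 0,"dy": 0,"dz": 0,"rx": 0,"ry": 0,"rz": -0.1}]}}

```text
time_s: 16.52
tool_pos: [0.5196, 0.1356, 0.1729]
tool_rot: [179.9, -0.0, 76.0]
force: [2.0, -1.6, 3.8]
grip_width: 0.0176
```

```bash
python3 st.py
```

```text
16.525 [0.5196 0.1356 0.1729] [179.9438  -0.0327  76.01  ] F [ 2.0398 -1.6297  3.7632] M [-0.4268 -0.5153 -0.1152] 0.01756265979423839
```

Emit:
{"op": "carry_out", "data": {"plan": [{"fingers": 1,"dx": 0,"dy": 0,"dz": 0,"rx": 0,"ry": 0,"rz": -0.1}]}}

```text
time_s: 16.65
tool_pos: [0.5198, 0.1356, 0.1729]
tool_rot: [179.9, -0.0, 77.0]
force: [3.4, -1.3, 2.8]
grip_width: 0.0176
```

```bash
python3 st.py
```

```text
16.65 [0.5198 0.1356 0.1729] [179.9162  -0.0432  76.9928] F [ 3.404  -1.2656  2.8377] M [-0.3677 -0.7797 -0.2264] 0.017631008987118106
```

Emit:
{"op": "carry_out", "data": {"plan": [{"fingers": 1,"dx": 0,"dy": 0,"dz": 0,"rx": 0,"ry": 0,"rz": -0.1}]}}

```text
time_s: 16.77
tool_pos: [0.52, 0.1357, 0.1729]
tool_rot: [179.9, -0.1, 78.0]
force: [5.0, -1.0, 3.3]
grip_width: 0.0182
```

```bash
python3 st.py
```

```text
16.775 [0.52   0.1357 0.1729] [179.8877  -0.0606  77.9893] F [ 5.0174 -1.0437  3.2757] M [-0.2799 -1.0362 -0.2216] 0.018231764118111546
```

Emit:
{"op": "carry_out", "data": {"plan": [{"fingers": 1,"dx": 0.007,"dy": 0.035,"dz": 0,"rx": 0,"ry": 0,"rz": 0},{"fingers": 1,"dx": 0,"dy": 0,"dz": 0,"rx": 0,"ry": 0,"rz": 0}]}}

```text
time_s: 17.02
tool_pos: [0.5205, 0.1355, 0.1728]
tool_rot: [180.0, -0.0, 77.9]
force: [3.5, -0.9, 5.4]
grip_width: 0.0178
```

```bash
python3 st.py
```

```text
17.025 [0.5205 0.1355 0.1728] [179.9816  -0.0168  77.9247] F [ 3.491  -0.8741  5.3547] M [-0.3279 -0.6038 -0.1628] 0.017840312395714035
```

Continue turning in small steps with a little more relief.

Emit:
{"op": "carry_out", "data": {"plan": [{"fingers": 1,"dx": 0.007,"dy": 0.03,"dz": 0,"rx": 0,"ry": 0,"rz": -0.05},{"fingers": 1,"dx": 0,"dy": 0,"dz": 0,"rx": 0,"ry": 0,"rz": -0.05}]}}

```text
time_s: 17.27
tool_pos: [0.521, 0.1355, 0.1727]
tool_rot: [-180.0, -0.0, 78.9]
force: [3.0, -0.8, 5.9]
grip_width: 0.0178
```

```bash
python3 st.py
```

```text
17.275 [0.521  0.1355 0.1727] [-179.9717   -0.0079   78.9318] F [ 2.9699 -0.8208  5.8705] M [-0.3879 -0.412  -0.2228] 0.0178103794895696
```

Emit:
{"op": "carry_out", "data": {"plan": [{"fingers": 1,"dx": 0,"dy": 0,"dz": 0,"rx": 0,"ry": 0,"rz": -0.08}]}}

```text
time_s: 17.4
tool_pos: [0.521, 0.1355, 0.1727]
tool_rot: [-180.0, -0.0, 79.7]
force: [1.4, -0.3, 5.6]
grip_width: 0.0182
```

```bash
python3 st.py
```

```text
17.4 [0.521  0.1355 0.1727] [-179.9755   -0.0166   79.7132] F [ 1.4463 -0.3441  5.5857] M [-0.4182 -0.4536 -0.4257] 0.018155548078562248
```

Emit:
{"op": "carry_out", "data": {"plan": [{"fingers": 1,"dx": 0,"dy": 0,"dz": 0,"rx": 0,"ry": 0,"rz": -0.04}]}}

```text
time_s: 17.52
tool_pos: [0.521, 0.1355, 0.1727]
tool_rot: [-180.0, -0.0, 80.1]
force: [1.8, -1.3, 6.0]
grip_width: 0.0181
```

```bash
python3 st.py
```

```text
17.525 [0.521  0.1355 0.1727] [-179.9764   -0.0235   80.0891] F [ 1.8488 -1.2963  5.9768] M [-0.3199 -0.4349 -0.5305] 0.018143777984514737
```

Emit:
{"op": "carry_out", "data": {"plan": [{"fingers": 1,"dx": 0,"dy": 0,"dz": 0,"rx": 0,"ry": 0,"rz": 0.11},{"fingers": 1,"dx": 0,"dy": 0,"dz": 0,"rx": 0,"ry": 0,"rz": 0.11},{"fingers": 1,"dx": 0,"dy": 0,"dz": -0.05,"rx": 0,"ry": 0,"rz": 0}]}}

```text
time_s: 17.9
tool_pos: [0.5209, 0.1356, 0.1738]
tool_rot: [-180.0, 0.0, 78.0]
force: [2.3, -1.9, 2.6]
grip_width: 0.0178
```

```bash
python3 st.py
```

```text
17.9 [0.5209 0.1356 0.1738] [-179.9727    0.011    77.9638] F [ 2.2517 -1.9409  2.6307] M [-0.3302 -0.6546 -0.1168] 0.01779231888536572
```

Emit:
{"op": "carry_out", "data": {"plan": [{"fingers": 1,"dx": 0,"dy": 0,"dz": -0.05,"rx": 0,"ry": 0,"rz": 0},{"fingers": 1,"dx": 0,"dy": 0,"dz": -0.05,"rx": 0,"ry": 0,"rz": 0}]}}

```text
time_s: 18.15
tool_pos: [0.5205, 0.1355, 0.1764]
tool_rot: [-179.9, 0.0, 78.0]
force: [0.2, -0.3, -2.4]
grip_width: 0.0179
```

```bash
python3 st.py
```

```text
18.15 [0.5205 0.1355 0.1764] [-179.9153    0.036    77.9555] F [ 0.1664 -0.3255 -2.3564] M [-0.3395  0.039   0.0191] 0.017877489187695817
```

Emit:
{"op": "carry_out", "data": {"plan": [{"fingers": 1,"dx": 0,"dy": 0,"dz": -0.07,"rx": 0,"ry": 0,"rz": 0},{"fingers": 1,"dx": 0,"dy": 0,"dz": -0.07,"rx": 0,"ry": 0,"rz": 0}]}}

```text
time_s: 18.4
tool_pos: [0.5199, 0.1354, 0.18]
tool_rot: [-179.8, 0.1, 78.0]
force: [0.5, -0.8, -3.0]
grip_width: 0.0177
```

```bash
python3 st.py
```

```text
18.4 [0.5199 0.1354 0.18  ] [-179.8357    0.0886   77.9535] F [ 0.4654 -0.8059 -3.0272] M [-0.1466 -0.1636 -0.0316] 0.017749277712810818
```

Emit:
{"op": "carry_out", "data": {"plan": [{"fingers": 1,"dx": 0,"dy": 0,"dz": -0.1,"rx": 0,"ry": 0,"rz": 0},{"fingers": 1,"dx": 0,"dy": 0,"dz": -0.1,"rx": 0,"ry": 0,"rz": 0},{"fingers": 1,"dx": 0,"dy": 0,"dz": -0.1,"rx": 0,"ry": 0,"rz": 0}]}}

```text
time_s: 18.77
tool_pos: [0.5209, 0.1356, 0.1904]
tool_rot: [-180.0, -0.0, 77.9]
force: [0.9, 0.1, -3.4]
grip_width: 0.018
```

```bash
python3 st.py;  python3 snap.py side c2 125 265 90 195
```

```text
18.775 [0.5209 0.1356 0.1904] [-179.9758   -0.0055   77.9385] F [ 0.8645  0.0881 -3.3859] M [-0.0423  0.067   0.0106] 0.017983020682424876
18.825 [0.52125409 0.1356751  0.19082687] [ 1.79981175e+02 -3.00649194e-02  7.79413229e+01] [-0.05272932  0.65331364 -3.2840157 ] [-0.14873375  0.06132519  0.01183713] 0.01793144614256307 [-38.07775916   5.76788747  22.14798649 102.34689759  -2.29795054
  72.2908221  -27.39164478]
```

View pics/c2.png

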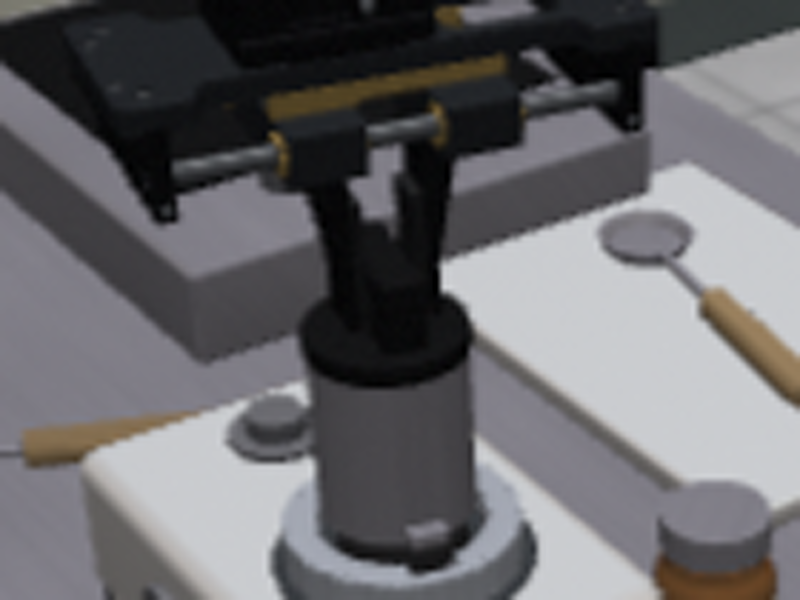

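Emit:
{"op": "carry_out", "data": {"plan": [{"fingers": 1,"dx": 0,"dy": 0,"dz": -0.3,"rx": 0,"ry": 0,"rz": 0},{"fingers": 1,"dx": 0,"dy": 0,"dz": -0.6,"rx": 0,"ry": 0,"rz": 0},{"fingers": 1,"dx": 0,"dy": 0,"dz": -0.6,"rx": 0,"ry": 0,"rz": 0},{"fingers": 1,"dx": 0,"dy": 0,"dz": -0.6,"rx": 0,"ry": 0,"rz": 0},{"fingers": 1,"dx": 0,"dy": 0,"dz": -0.4,"rx": 0,"ry": 0,"rz": 0},{"fingers": 1,"dx": -0.3,"dy": 0.04,"dz": 0,"rx": 0,"ry": 0,"rz": 0},{"fingers": 1,"dx": -0.69,"dy": 0.08,"dz": 0,"rx": 0,"ry": 0,"rz": 0},{"fingers": 1,"dx": -0.69,"dy": 0.08,"dz": 0,"rx": 0,"ry": 0,"rz": 0},{"fingers": 1,"dx": -0.69,"dy": 0.08,"dz": 0,"rx": 0,"ry": 0,"rz": 0},{"fingers": 1,"dx": -0.69,"dy": 0.08,"dz": 0,"rx": 0,"ry": 0,"rz": 0},{"fingers": 1,"dx": -0.69,"dy": 0.08,"dz": 0,"rx": 0,"ry": 0,"rz": 0},{"fingers": 1,"dx": -0.69,"dy": 0.08,"dz": 0,"rx": 0,"ry": 0,"rz": 0}]}}

```text
time_s: 20.32
tool_pos: [0.5084, 0.0005, 0.2652]
tool_rot: [180.0, -0.0, 77.9]
force: [0.4, -0.7, -3.3]
grip_width: 0.0176
```

Emit:
{"op": "carry_out", "data": {"plan": [{"fingers": 1,"dx": -0.69,"dy": 0.08,"dz": 0,"rx": 0,"ry": 0,"rz": 0},{"fingers": 1,"dx": -0.69,"dy": 0.08,"dz": 0,"rx": 0,"ry": 0,"rz": 0},{"fingers": 1,"dx": -0.69,"dy": 0.08,"dz": 0,"rx": 0,"ry": 0,"rz": 0},{"fingers": 1,"dx": -0.69,"dy": 0.08,"dz": 0,"rx": 0,"ry": 0,"rz": 0},{"fingers": 1,"dx": -0.69,"dy": 0.08,"dz": 0,"rx": 0,"ry": 0,"rz": 0},{"fingers": 1,"dx": -0.69,"dy": 0.08,"dz": 0,"rx": 0,"ry": 0,"rz": 0},{"fingers": 1,"dx": -0.69,"dy": 0.08,"dz": 0,"rx": 0,"ry": 0,"rz": 0},{"fingers": 1,"dx": -0.69,"dy": 0.08,"dz": 0,"rx": 0,"ry": 0,"rz": 0},{"fingers": 1,"dx": -0.69,"dy": 0.08,"dz": 0,"rx": 0,"ry": 0,"rz": 0},{"fingers": 1,"dx": -0.69,"dy": 0.08,"dz": 0,"rx": 0,"ry": 0,"rz": 0},{"fingers": 1,"dx": -0.69,"dy": 0.08,"dz": 0,"rx": 0,"ry": 0,"rz": 0},{"fingers": 1,"dx": -0.69,"dy": 0.08,"dz": 0,"rx": 0,"ry": 0,"rz": 0}]}}

```text
time_s: 21.82
tool_pos: [0.4844, -0.2482, 0.2652]
tool_rot: [180.0, -0.0, 77.9]
force: [-0.3, -0.7, -3.0]
grip_width: 0.0181
```

Emit:
{"op": "carry_out", "data": {"plan": [{"fingers": 1,"dx": -0.69,"dy": 0.08,"dz": 0,"rx": 0,"ry": 0,"rz": 0},{"fingers": 1,"dx": -0.38,"dy": 0.06,"dz": 0,"rx": 0,"ry": 0,"rz": 0},{"fingers": 1,"dx": 0,"dy": 0,"dz": 0,"rx": 0,"ry": 0,"rz": 0},{"fingers": 1,"dx": 0,"dy": 0,"dz": 0,"rx": 0,"ry": 0,"rz": 0}]}}

```text
time_s: 22.32
tool_pos: [0.4825, -0.2782, 0.265]
tool_rot: [-180.0, -0.0, 78.0]
force: [-0.1, -0.9, -2.9]
grip_width: 0.0178
```

```bash
python3 st.py;  python3 snap.py side c3 230 430 180 330;python3 snap.py top c4 300 460 120 240
```

```text
22.325 [ 0.4825 -0.2782  0.265 ] [-179.9887   -0.0485   78.004 ] F [-0.1161 -0.9257 -2.948 ] M [-0.0826  0.0906  0.0179] 0.017805762418946717
22.375 [ 0.48256796 -0.27806947  0.26505763] [-1.79993181e+02 -4.97354865e-02  7.80261388e+01] [ 0.18931505 -1.20849833 -3.20968485] [-0.09614331  0.03479425 -0.03670545] 0.018134085171352808 [-13.84317982   6.82760523  45.10172017  94.29935895  -4.93740673
  80.92592743  19.86329483]
22.425 [ 0.48259074 -0.27809002  0.26509974] [ 1.79999976e+02 -4.41577221e-02  7.80341782e+01] [ 0.41185698  0.50098713 -4.08884086] [-0.06513401  0.10982357 -0.02362045] 0.017888850992063426 [-13.84860736   6.82277563  45.1036073   94.29858987  -4.93109644
  80.92190079  19.86671569]
```

View pics/c3.png

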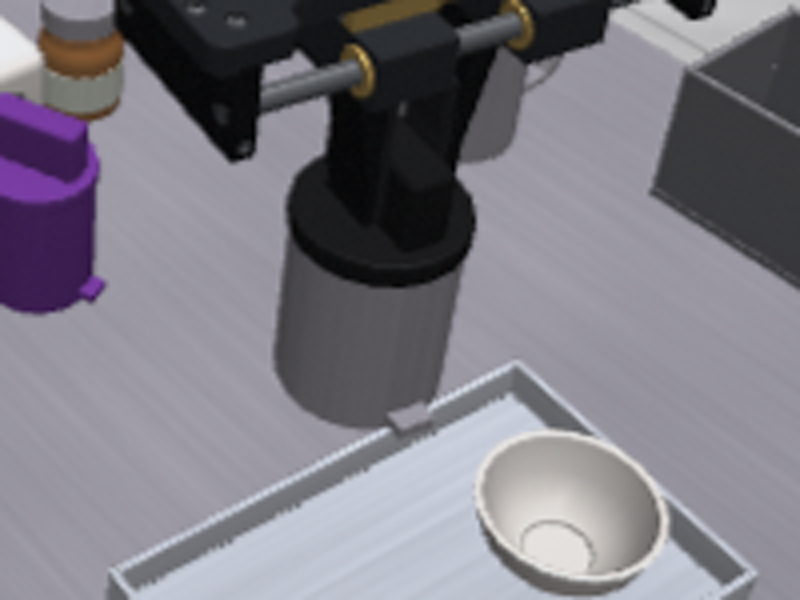

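View pics/c4.png

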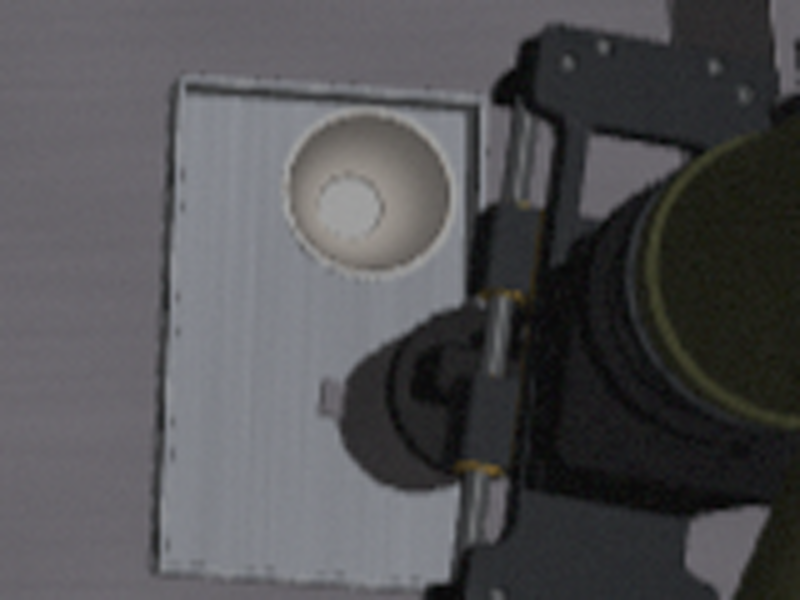

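Emit:
{"op": "carry_out", "data": {"plan": [{"fingers": 1,"dx": 0,"dy": 0,"dz": 0.5,"rx": 0,"ry": 0,"rz": 0},{"fingers": 1,"dx": 0,"dy": 0,"dz": 0.8,"rx": 0,"ry": 0,"rz": 0},{"fingers": 1,"dx": 0,"dy": 0,"dz": 0.8,"rx": 0,"ry": 0,"rz": 0},{"fingers": 1,"dx": 0,"dy": 0,"dz": 0.8,"rx": 0,"ry": 0,"rz": 0},{"fingers": 1,"dx": 0,"dy": 0,"dz": 0.8,"rx": 0,"ry": 0,"rz": 0},{"fingers": 1,"dx": 0,"dy": 0,"dz": 0.6,"rx": 0,"ry": 0,"rz": 0},{"fingers": 1,"dx": 0,"dy": 0,"dz": 0.4,"rx": 0,"ry": 0,"rz": 0},{"fingers": 1,"dx": 0,"dy": 0,"dz": 0.2,"rx": 0,"ry": 0,"rz": 0},{"fingers": 1,"dx": 0,"dy": 0,"dz": 0,"rx": 0,"ry": 0,"rz": 0}]}}

```text
time_s: 23.55
tool_pos: [0.4823, -0.2793, 0.1181]
tool_rot: [180.0, 0.0, 77.9]
force: [0.5, 0.5, -3.6]
grip_width: 0.018
```

```bash
python3 st.py;  python3 snap.py side c5 230 430 220 370
```

```text
23.55 [ 0.4823 -0.2793  0.1181] [179.9975   0.0015  77.9317] F [ 0.4871  0.5436 -3.5908] M [-0.1144  0.1044  0.03  ] 0.017952679826574267
23.6 [ 0.48255412 -0.27950332  0.11861171] [1.79947336e+02 7.99966573e-03 7.79241879e+01] [-0.76727349  1.08371806 -3.36293288] [-0.0727873   0.02420805  0.0298268 ] 0.01777657173441526 [-11.24296333  14.13437116  44.11520535 105.24697581 -10.83524394
  64.85084082  24.55787242]
```

View pics/c5.png

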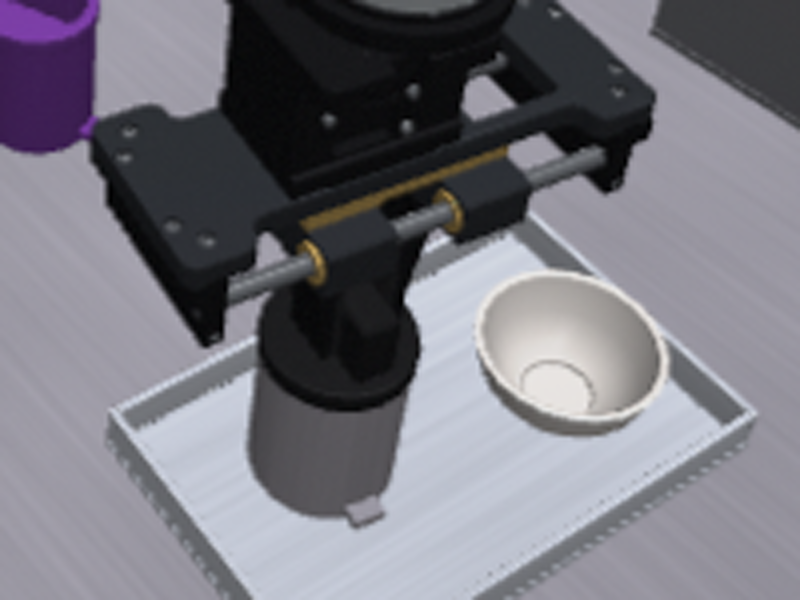

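Emit:
{"op": "carry_out", "data": {"plan": [{"fingers": 1,"dx": 0,"dy": 0,"dz": 0.25,"rx": 0,"ry": 0,"rz": 0},{"fingers": 1,"dx": 0,"dy": 0,"dz": 0.25,"rx": 0,"ry": 0,"rz": 0},{"fingers": 1,"dx": 0,"dy": 0,"dz": 0.15,"rx": 0,"ry": 0,"rz": 0},{"fingers": 1,"dx": 0,"dy": 0,"dz": 0.1,"rx": 0,"ry": 0,"rz": 0},{"fingers": 1,"dx": 0,"dy": 0,"dz": 0,"rx": 0,"ry": 0,"rz": 0}]}}

```text
time_s: 24.22
tool_pos: [0.482, -0.2792, 0.0954]
tool_rot: [-180.0, -0.0, 77.9]
force: [0.4, 0.6, -3.3]
grip_width: 0.018
```

Emit:
{"op": "carry_out", "data": {"plan": [{"fingers": 1,"dx": 0,"dy": 0,"dz": 0.06,"rx": 0,"ry": 0,"rz": 0},{"fingers": 1,"dx": 0,"dy": 0,"dz": 0,"rx": 0,"ry": 0,"rz": 0}]}}

```text
time_s: 24.48
tool_pos: [0.4822, -0.2792, 0.0939]
tool_rot: [180.0, -0.0, 77.9]
force: [0.3, -0.6, -3.8]
grip_width: 0.0181
```

Emit:
{"op": "carry_out", "data": {"plan": [{"fingers": 1,"dx": 0,"dy": 0,"dz": 0.05,"rx": 0,"ry": 0,"rz": 0},{"fingers": 1,"dx": 0,"dy": 0,"dz": 0,"rx": 0,"ry": 0,"rz": 0}]}}

```text
time_s: 24.72
tool_pos: [0.4821, -0.2791, 0.0923]
tool_rot: [-180.0, -0.0, 77.9]
force: [-0.4, 0.5, -4.0]
grip_width: 0.0174
```

Emit:
{"op": "carry_out", "data": {"plan": [{"fingers": 1,"dx": 0,"dy": 0,"dz": 0.04,"rx": 0,"ry": 0,"rz": 0},{"fingers": 1,"dx": 0,"dy": 0,"dz": 0,"rx": 0,"ry": 0,"rz": 0}]}}

```text
time_s: 24.98
tool_pos: [0.4821, -0.2792, 0.0911]
tool_rot: [-180.0, -0.0, 77.9]
force: [1.2, 0.2, -3.5]
grip_width: 0.0177
```

Emit:
{"op": "carry_out", "data": {"plan": [{"fingers": 1,"dx": 0,"dy": 0,"dz": 0.03,"rx": 0,"ry": 0,"rz": 0},{"fingers": 1,"dx": 0,"dy": 0,"dz": 0,"rx": 0,"ry": 0,"rz": 0}]}}

```text
time_s: 25.22
tool_pos: [0.4822, -0.2793, 0.0903]
tool_rot: [180.0, -0.0, 77.9]
force: [0.6, -0.2, -3.8]
grip_width: 0.0176
```

Emit:
{"op": "carry_out", "data": {"plan": [{"fingers": 1,"dx": 0,"dy": 0,"dz": 0.03,"rx": 0,"ry": 0,"rz": 0},{"fingers": 1,"dx": 0,"dy": 0,"dz": 0,"rx": 0,"ry": 0,"rz": 0}]}}

```text
time_s: 25.48
tool_pos: [0.4824, -0.2794, 0.0903]
tool_rot: [180.0, -0.0, 77.9]
force: [-2.3, 1.4, 5.5]
grip_width: 0.0172
```

Emit:
{"op": "carry_out", "data": {"plan": [{"fingers": 1,"dx": 0,"dy": 0,"dz": -0.01,"rx": 0,"ry": 0,"rz": 0},{"fingers": 1,"dx": 0,"dy": 0,"dz": 0,"rx": 0,"ry": 0,"rz": 0}], "force": 10}}

```text
time_s: 25.72
tool_pos: [0.4824, -0.2795, 0.0903]
tool_rot: [180.0, 0.0, 77.9]
force: [-2.1, 0.1, 5.9]
grip_width: 0.018
```

```bash
python3 st.py
```

```text
25.725 [ 0.4824 -0.2795  0.0903] [179.9557   0.0011  77.9213] F [-2.0636  0.0749  5.8541] M [0.1338 0.6236 0.0339] 0.017976298498892783
```

Emit:
{"op": "carry_out", "data": {"plan": [{"fingers": 0.5,"dx": 0,"dy": 0,"dz": 0,"rx": 0,"ry": 0,"rz": 0},{"fingers": 0.4,"dx": 0,"dy": 0,"dz": 0,"rx": 0,"ry": 0,"rz": 0},{"fingers": 0.2,"dx": 0,"dy": 0,"dz": 0,"rx": 0,"ry": 0,"rz": 0},{"fingers": -0.2,"dx": 0,"dy": 0,"dz": 0,"rx": 0,"ry": 0,"rz": 0},{"fingers": -0.6,"dx": 0,"dy": 0,"dz": 0,"rx": 0,"ry": 0,"rz": 0},{"fingers": -0.6,"dx": 0,"dy": 0,"dz": 0,"rx": 0,"ry": 0,"rz": 0},{"fingers": -0.6,"dx": 0,"dy": 0,"dz": 0,"rx": 0,"ry": 0,"rz": 0}]}}

```text
time_s: 26.6
tool_pos: [0.4822, -0.2792, 0.0897]
tool_rot: [180.0, -0.0, 77.9]
force: [0.5, 0.7, -0.7]
grip_width: 0.0657
```

```bash
python3 st.py
```

```text
26.6 [ 0.4822 -0.2792  0.0897] [179.9913  -0.0044  77.9314] F [ 0.4885  0.6771 -0.7097] M [-0.0691  0.0583 -0.0543] 0.06567713000771079
```

Released; go straight up.

Emit:
{"op": "carry_out", "data": {"plan": [{"fingers": -0.6,"dx": 0,"dy": 0,"dz": -0.3,"rx": 0,"ry": 0,"rz": 0},{"fingers": -0.6,"dx": 0,"dy": 0,"dz": -0.8,"rx": 0,"ry": 0,"rz": 0},{"fingers": -0.6,"dx": 0,"dy": 0,"dz": -1,"rx": 0,"ry": 0,"rz": 0},{"fingers": -0.6,"dx": 0,"dy": 0,"dz": -1,"rx": 0,"ry": 0,"rz": 0},{"fingers": -0.6,"dx": 0,"dy": 0,"dz": -1,"rx": 0,"ry": 0,"rz": 0},{"fingers": -0.6,"dx": 0,"dy": 0,"dz": -1,"rx": 0,"ry": 0,"rz": 0},{"fingers": -0.6,"dx": 0,"dy": 0,"dz": 0,"rx": 0,"ry": 0,"rz": 0},{"fingers": -0.6,"dx": 0,"dy": 0,"dz": 0,"rx": 0,"ry": 0,"rz": 0}]}}

```text
time_s: 27.6
tool_pos: [0.4819, -0.279, 0.2423]
tool_rot: [-180.0, -0.0, 77.9]
force: [-0.4, -0.2, -1.6]
grip_width: 0.0698
```

```bash
python3 st.py;  python3 snap.py side d1 100 440 120 375; python3 snap.py top d2 105 425 110 350
```

```text
27.6 [ 0.4819 -0.279   0.2423] [-179.9766   -0.0222   77.9315] F [-0.3765 -0.1766 -1.5775] M [-0.0355  0.065  -0.0523] 0.0698437198450423
27.65 [ 0.48165508 -0.27888218  0.24177659] [-1.79920987e+02 -2.61344418e-02  7.79313675e+01] [-0.76246285 -0.21608006 -0.4596735 ] [-0.07114149  0.09429667  0.00584073] 0.0697201545579126 [-13.82170455   7.57793342  45.38151239  96.37916812  -5.49708029
  78.41810497  20.35465169]
27.7 [ 0.48159037 -0.27883096  0.2415635 ] [-1.79894049e+02 -1.88844740e-02  7.79319297e+01] [-0.43654107 -0.4017387   0.34560476] [-0.10500961  0.08443681 -0.00937524] 0.06982532903570778 [-13.82226782   7.59651724  45.37807471  96.38835601  -5.49414523
  78.41851417  20.35152316]
```

View pics/d1.png

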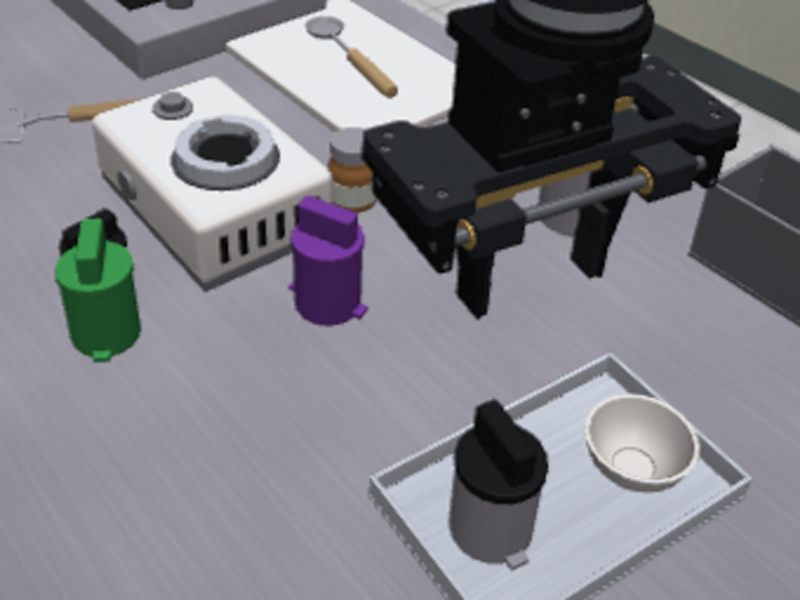

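View pics/d2.png

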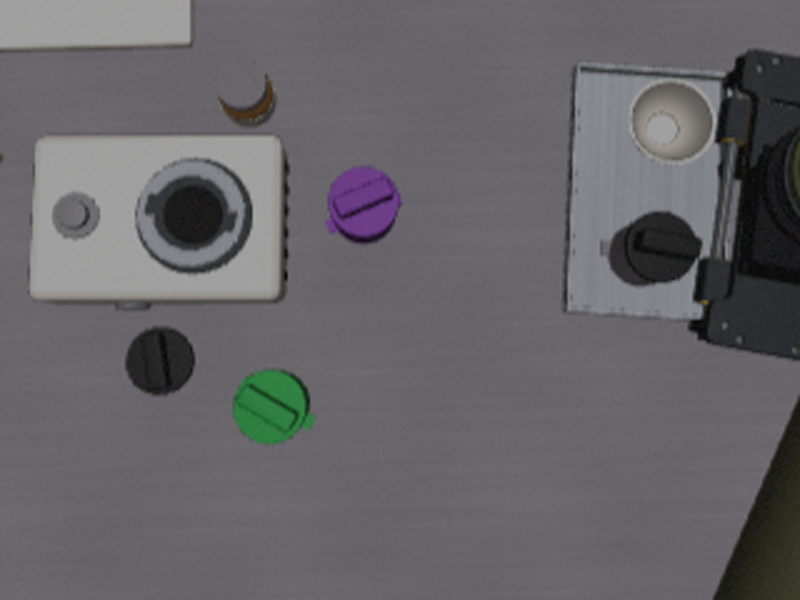

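```bash
python3 -c "
from cell import ticket
print(ticket.sign_off())"
```

```text
the job is handed in; nothing more can be done
None
```

The grinding cup is off the mill and standing upright in the free half of the draining tray. I handed the job in at about 28 s of the 72 s allowed; no verdict was reported.

- **Button:** I pressed it with the closed fingers until it met its hard bottom, at about 11 N. The last pictures show it still down.
- **Turning:** I pinched the wing and turned the cup counterclockwise until the stop came at about 79° in the world frame, with the wrist moment rising to about 0.53 N m. As the lugs reached the openings, a sideways force built up to 5 N. I relieved it by shifting the arm about 1 to 2 mm, then backed off about 2° from the stop before lifting.
- **Lifting and placing:** The cup came straight off with only its weight on the wrist (about 3.3 N). It touched the tray floor gently at about 6 N, near (0.482, -0.279). I then released it and raised the gripper well clear.
- **Last checks:** The final side and top pictures show:
  - The cup is upright on the tray floor beside the bowl.
  - The bowl, jar and spare cap look unmoved; I judged this by eye and did not measure it.
  - Nothing touches the gripper.

None of these checks failed or disagreed.

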